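Stock the desk tidy with its four things

TASK

Put the four writing and craft things into the wooden desk tidy: the capped pen lying in the long trough, the roll of tape flat in the wide round well, the eraser flat in the oblong well and the glue stick upright in the small round well. The sharpened pencil and the tealight look similar but do not belong in it: leave them lying where they are.

Things in the scene. Friction and masses are not known exactly. Their poses are not given: they have to be found in the camera images.
- desk_tidy: fixed dark wooden frame, 130 (x) x 238 (y) x 18 mm high, level top. Origin: centre of its underside, on the desk. The pen trough runs along its y on the robot's side: centre at x -41, y 0 mm, 36 mm wide, 156 long, 5 deep (grey floor 13 mm above the desk). Behind it at x +22, y -75, 0, +75 mm sit the three square insert blocks, in any order, turned as the tidy.
- wide_round_insert: fixed square wooden block 74 x 74 x 18 mm in the tidy with the largest round well, 62 mm across and 7 mm deep (floor 11 mm above the desk), at its centre. Origin at the centre of its underside, on the desk.
- oblong_insert: fixed square wooden block 74 x 74 x 18 mm in the tidy with an oblong well, 36 mm along its x, 60 mm along its y, 6 mm deep (floor 12 mm above the desk), at its centre. Origin at the centre of its underside, on the desk.
- narrow_round_insert: fixed square wooden block 74 x 74 x 18 mm in the tidy with a small round well, 38 mm across and 14 mm deep (floor 4 mm above the desk), at its centre. Origin at the centre of its underside, on the desk.
- pen: loose dark grey capped pen with two blunt ends, lying on the desk, 132 mm long along its y, 10 mm wide, 10 mm high. Origin at the middle of its underside.
- tape_roll: loose roll of tan paper tape lying flat, with an open centre, 43 mm across, 15 mm high (grip it across its outside). Origin at the centre of its underside, its z up.
- eraser: loose oblong eraser in a sleeve, lying flat, 18 mm along its x, 42 mm along its y, 12 mm high. Origin at the centre of its underside, its z up.
- glue_stick: loose glue stick standing upright, round, 22 mm across, 86 mm high. Origin at the centre of its foot, its z up.
- pencil: loose black pencil with a sharpened wooden point, lying on the desk, 142 mm long along its y, 7 mm thick. It does not belong in the tidy: leave it. Origin at the underside, near the middle of its length.
- tealight: loose tealight: white wax with a wick in a foil cup, 39 mm across, 19 mm high, no hole. It does not belong in the tidy: leave it. Origin at the centre of its underside.
Things that resemble listed ones, but are neither listed nor needed, are in the scene too. Leave any red look-alike of the tape_roll alone.

How it is judged:
By the outcome, as a careful person would: the job done as asked, in the order asked, and still so for the second after the job is handed in, with the robot touching nothing.
It also fails if it takes over 96 s, if anything falls off the work surface, if the arm or the gripper's body presses on something with over 40 N, if the wrist force passes 120 N, or if a joint passes its speed limit or range.

ROBOT

A 6-joint arm with a two-finger parallel gripper is mounted at the origin on a cart in front of the work surface, level with it; the furniture and walls round the work are solid. World frame = base frame: x ahead of the robot, y to its left, z up, the work surface at z = 0. Lengths are in mm, angles in degrees, forces in N, time in s.
With the tool pointing down it reaches from about 400 to 825 mm from the base axis. Payload 7 kg.
Tool frame: the origin (TCP) lies midway between the tips of the shut fingers; the grasp point (between the pads) lies 19 mm behind it; z points along the fingers, y is the line along which they close (so a half turn about z gives the same grasp; the last joint's range is limited). The gripper opens to 85 mm and grips with 20 to 120 N. Pads are 22 mm wide; open, the fingers measure 114 mm over their backs; the gripper's body (76 mm by 85 mm) begins 54 mm behind the grasp point. The pads swing forward as they close: fully open they stand 13 mm farther back than shut.
Start: joints at [-50.873, 20.546, 0.682, 0, -70.136, -16.507], TCP at [259.593, -623.062, 195.302] pointing down, gripper open.
Joint ranges: [-176.03, 176.03], [-82.01, 121.73], [-58.28, 71.71], [-173.87, 95.51], [-174.79, -0.11], [-173.66, 173.66]. Speed limits (degrees/s): [136.94, 136.94, 172.46, 180, 180, 180].

INTERFACE

Orientations are given as [roll, pitch, yaw] about the fixed x, y, z axes, in that order (R = Rz(yaw) Ry(pitch) Rx(roll)).
In Python, from rig import bot gives the robot as it stands.
- The arm moves only by the tool move_arm, never from a script. Its argument "increments" is a list of rows, each an object with "grip": the finger opening in m, from 0 to 0.0854; "slide": the shift along the tool's x, y, z in m, a list of three; "yaw": the turn about the tool's z in degrees. In form: [{"grip": grip, "slide": [dx, dy, dz], "yaw": yaw}, ...]. A call has 1 to 5 rows; each row shifts and turns the commanded pose from where the row before left it, along the tool's axes as they then stand; what a row does not reach is not made up. A row lasts 1/12 s, in which the tool goes at most 41.7 mm and 7.16 degrees, less where a joint would pass 70% of its speed; a pose out of reach is approached as far as the arm can. A call with a gripper value outside its range is refused whole. The fingers move at their own pace and stop on an object; "grip_force" is the grip in N (left out, the last holds). Time passes only in rows, so rows that do not move let the fingers close. It gives the time, the measured TCP pose, the force, the opening and the grip force at its end, in the units of the state.
- bot.get_obs(): the state, without advancing time (a new reading comes with each control period).
- bot.get_image(name): name is "scene" or "top" or "wrist"; returns a dict with "pixels" (384x512x3 uint8, red, green, blue), "vfov" (degrees; the focal length in pixels is half the picture's height over the tangent of half this angle, whatever the lens; pixels are square), "cx", "cy" (the principal point, pixels), "T" (4x4, takes a point from camera to world coordinates); the wrist camera has in their place "hand_eye" (4x4, takes a point from camera to tool coordinates, whose origin is the TCP and whose axes are the flange's). Camera axes: x right, y up, looking along -z (the intrinsics and any distortion apply to the point x, -y, -z); pixel columns grow to the right and rows downward; lengths in mm; the calibration is good to about 2 mm. A picture is of the moment at which its call begins: read the wrist's pose just before it. There is no depth.
- bot.sign_off(): hands the job in; it is judged then, once.
Trained networks look in a picture, given as the dict that the camera call returned (one of the last four; its "shot" number tells which), for a name from the list of things; names that differ only in an ending like _2 or _b are one class to them, and where a whole thing is asked for, a point or a joint stands for the part that bears it (a point fixed in the world has none). Each returns a list of dicts, best first, with "conf" (0 to 1); they miss things now and then, are a little off and sometimes report something else, mostly with a low value. They report only what shows in the picture. A call takes as long as a camera call. They do not tell look-alikes from the thing itself.
- bot.spot_in(target, picture): "location" ([column, row] in pixels, amid what is visible of it).
- bot.regions_of(target, picture): "pixels" (384x512 bool, what is visible of it) and "location" ([column, row] in pixels, amid what is visible of it).
- bot.place_of(target, picture): "location" ([column, row] in pixels: a listed point, or the origin of a listed thing).
The state is a dict: "t": time; "q": joint angles; "dq": joint speeds; "effort": joint torques, N m; "tool_pos": TCP position; "tcp_rot": TCP orientation; "force": force on the tool from outside, world axes, zero at the start; "torque": the same for the moment, N m; "grip_width": finger opening in mm; "finger_force": force on a finger pad.
Only numpy, scipy, OpenCV 4.12 (cv2) and the standard library are available. Lean on these libraries where they do the work, as an engineer would, in place of code of your own. Each camera call takes 0.05 s, during which the arm holds its last target. There are 200 camera calls.

## Working session

There is one attempt and no reset: what is moved stays moved. The work goes in short steps, Python scripts to look and compute and a tool call to move; the robot and the scene stay as the last step left them, time stands still between calls to the robot, and variables do not carry over. Pictures are saved under pics/ and viewed, at most 14 in all, crops included, and the job is handed in when it is done.

Besides the shell and the picture viewer there is one more tool, called after ">>>" by a JSON object that holds its "name" and its "arguments". move_arm: Moves the arm, as the interface text tells. Its arguments: {"type":"object","properties":{"increments":{"type":"array"},"grip_force":{"type":"number"}},"required":["increments"]}

```bash
ls; mkdir -p pics
cat > h.py <<'E'
import numpy as np, cv2
from rig import bot
from scipy.spatial.transform import Rotation as R
def snap(n,f=None):
    o=bot.get_obs(); p=bot.get_image(n)
    if n=="wrist":
        T=np.eye(4);T[:3,:3]=R.from_euler('xyz',o['tcp_rot'],degrees=True).as_matrix();T[:3,3]=o['tool_pos'];p['Tw']=T@np.array(p['hand_eye'])
    else:p['Tw']=np.array(p['T'])
    if f: cv2.imwrite(f'pics/{f}.png',p['pixels'][:,:,::-1])
    return p
def ray(p,uv):
    f=p['pixels'].shape[0]/2/np.tan(np.radians(p['vfov'])/2)
    K=np.array([[f,0,p['cx']],[0,f,p['cy']],[0,0,1.]])
    d=p.get('dist',p.get('distortion'));d=None if d is None else np.array(d,float)
    x=cv2.undistortPoints(np.array([[uv]],float),K,d)[0,0]
    return p['Tw'][:3,3],p['Tw'][:3,:3]@np.array([x[0],-x[1],-1])
def at(p,uv,z):
    c,d=ray(p,uv);return c+d*(z-c[2])/d[2]
def tri(a):
    A=0;b=0
    for p,uv in a:
        c,d=ray(p,uv);d=d/np.linalg.norm(d);M=np.eye(3)-np.outer(d,d);A=A+M;b=b+M@c
    return np.linalg.solve(A,b)
E
python3 - <<'E'
from h import *
print(bot.get_obs())
for n in ['scene','top']:
    p=snap(n,n+'0'); print({k:v for k,v in p.items() if k not in('pixels','Tw')})
    for t in ['desk_tidy','wide_round_insert','oblong_insert','narrow_round_insert','pen','tape_roll','eraser','glue_stick','pencil','tealight']:
        print(t,[(np.round(r['location']),round(r['conf'],2),at(p,r['location'],0).round()[:2]) for r in bot.place_of(t,p)])
E
```

```text
pics
{'t': 0.0, 'q': array([-5.08717842e+01,  2.05902056e+01,  6.35262394e-01, -2.07329877e-02,
       -7.01354888e+01, -1.65063513e+01]), 'dq': array([-0.01889905, -0.03004256, -0.05300886,  0.04245165,  0.07066476,
        0.00771112]), 'effort': array([ 4.53197799e-04, -5.83323383e+01,  2.93431199e+01,  6.93683803e+00,
       -6.03436172e-03,  3.35423533e-05]), 'tool_pos': array([ 259.40692507, -622.59249254,  194.38698235]), 'tcp_rot': array([ 1.79907757e+02, -7.00894383e-03, -1.57385190e+02]), 'force': array([ 1.09334415,  0.04694935, -0.07356372]), 'torque': array([0.03195772, 0.05875236, 0.00368153]), 'finger_force': 0.0, 'grip_width': 85.63805915033991}
{'vfov': 46.43241458534806, 'cx': 255.31532474891733, 'cy': 190.2480320374213, 'T': array([[-4.96680958e-01,  3.62786887e-01, -7.88475555e-01,
        -4.20504780e+02],
       [-8.67525018e-01, -1.79652046e-01,  4.63816220e-01,
         6.50712984e+02],
       [ 2.66151964e-02,  9.14390954e-01,  4.03956451e-01,
         5.73444488e+02],
       [ 0.00000000e+00,  0.00000000e+00,  0.00000000e+00,
         1.00000000e+00]]), 'sho
[... 1349 characters left out ...]
 [(array([273., 185.]), 0.64, array([617.,   3.]))]
oblong_insert [(array([229., 188.]), 0.66, array([609., 145.]))]
narrow_round_insert [(array([251., 183.]), 0.66, array([625.,  73.]))]
pen [(array([169., 234.]), 0.74, array([467., 343.])), (array([139., 211.]), 0.71, array([542., 439.]))]
tape_roll [(array([176., 162.]), 0.65, array([700., 317.])), (array([198., 214.]), 0.48, array([530., 248.])), (array([180., 192.]), 0.46, array([601., 306.])), (array([325., 227.]), 0.44, array([ 475., -163.]))]
eraser [(array([325., 229.]), 0.51, array([ 471., -163.]))]
glue_stick []
pencil [(array([357., 202.]), 0.5, array([ 553., -271.]))]
tealight [(array([326., 179.]), 0.47, array([ 634., -173.]))]
```

Run:
```python
import cv2
for n,(a,b,c,d) in {'scene0':(170,290,110,390),'top0':(130,260,110,390)}.items():
    i=cv2.imread(f'pics/{n}.png')[a:b,c:d]; cv2.imwrite(f'pics/{n}c.png',cv2.resize(i,None,fx=2.85,fy=2.85,interpolation=cv2.INTER_CUBIC))
```

```text
(no output)
```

View pics/scene0c.png

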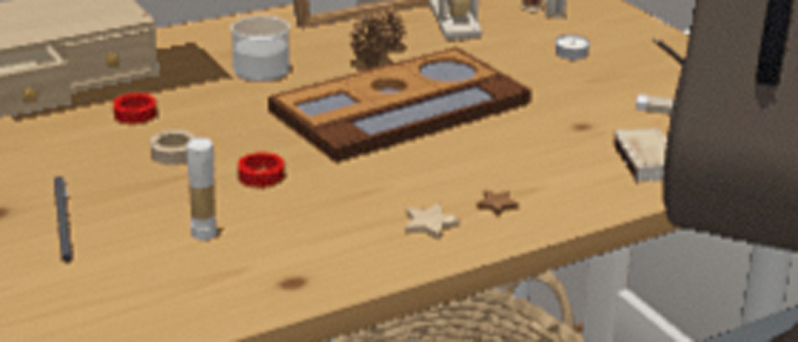

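View pics/top0c.png

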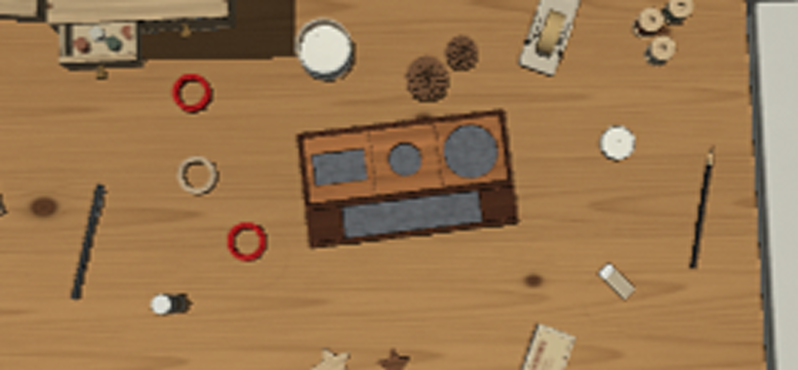

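```bash
cat >> h.py <<'E'
def plan(x,y,z,yaw,start=None,maxs=.041):
    """rows from the present (or given x,y,z,yaw) pose to the goal, tool down"""
    if start is None:
        o=bot.get_obs();start=[*o['tool_pos'],o['tcp_rot'][2]]
    p=np.array(start[:3]);w=start[3];d=np.array([x,y,z])-p;dw=(yaw-w+180)%360-180
    n=int(max(np.ceil(np.linalg.norm(d)/1000/maxs),np.ceil(abs(dw)/7.1),1))
    print(n,'rows',f'from {p.round(1)} {w:.1f}, yaw/row',round(-dw/n,1))
    for i in range(n):
        a=np.radians(w);s=d/n/1000
        print([round(v,4) for v in (np.cos(a)*s[0]+np.sin(a)*s[1],np.sin(a)*s[0]-np.cos(a)*s[1],-s[2])],end=' ')
        w+=dw/n
    print()
E
python3 - <<'E'
from h import *
plan(430,-163,260,-83,[259.6,-623,195.3,-157.4])
E
```

```text
13 rows from [ 259.6 -623.   195.3] -157.4, yaw/row -5.7
[np.float64(-0.0257), np.float64(0.0276), np.float64(-0.005)] [np.float64(-0.0283), np.float64(0.0249), np.float64(-0.005)] [np.float64(-0.0307), np.float64(0.022), np.float64(-0.005)] [np.float64(-0.0327), np.float64(0.0188), np.float64(-0.005)] [np.float64(-0.0344), np.float64(0.0155), np.float64(-0.005)] [np.float64(-0.0358), np.float64(0.0119), np.float64(-0.005)] [np.float64(-0.0368), np.float64(0.0083), np.float64(-0.005)] [np.float64(-0.0375), np.float64(0.0046), np.float64(-0.005)] [np.float64(-0.0377), np.float64(0.0008), np.float64(-0.005)] [np.float64(-0.0376), np.float64(-0.0029), np.float64(-0.005)] [np.float64(-0.0371), np.float64(-0.0067), np.float64(-0.005)] [np.float64(-0.0363), np.float64(-0.0103), np.float64(-0.005)] [np.float64(-0.0351), np.float64(-0.0139), np.float64(-0.005)]
```

>>> {"name": "move_arm", "arguments": {"increments": [{"grip": 0.085, "slide": [-0.026, 0.028, -0.005], "yaw": -5.7}, {"grip": 0.085, "slide": [-0.028, 0.025, -0.005], "yaw": -5.7}, {"grip": 0.085, "slide": [-0.031, 0.022, -0.005], "yaw": -5.7}, {"grip": 0.085, "slide": [-0.033, 0.019, -0.005], "yaw": -5.7}, {"grip": 0.085, "slide": [-0.034, 0.016, -0.005], "yaw": -5.7}]}}

```text
t: 1.52
tool_pos: [324.9, -443.6, 220.4]
tcp_rot: [-180.0, -0.0, -128.6]
force: [0.7, -0.6, 0.3]
grip_width: 84.9
finger_force: 0.0
```

>>> {"name": "move_arm", "arguments": {"increments": [{"grip": 0.085, "slide": [-0.036, 0.012, -0.005], "yaw": -5.7}, {"grip": 0.085, "slide": [-0.037, 0.008, -0.005], "yaw": -5.7}, {"grip": 0.085, "slide": [-0.037, 0.005, -0.005], "yaw": -5.7}, {"grip": 0.085, "slide": [-0.038, 0.001, -0.005], "yaw": -5.7}, {"grip": 0.085, "slide": [-0.038, -0.003, -0.005], "yaw": -5.7}]}}

```text
t: 1.93
tool_pos: [390.9, -266.2, 245.9]
tcp_rot: [-179.9, -0.0, -100.1]
force: [1.6, -0.4, 0.3]
grip_width: 85.1
finger_force: 0.0
```

>>> {"name": "move_arm", "arguments": {"increments": [{"grip": 0.085, "slide": [-0.037, -0.007, -0.005], "yaw": -5.7}, {"grip": 0.085, "slide": [-0.036, -0.01, -0.005], "yaw": -5.7}, {"grip": 0.085, "slide": [-0.035, -0.014, -0.005], "yaw": -5.7}, {"grip": 0.085, "slide": [0, 0, 0], "yaw": 0}]}}

```text
t: 2.27
tool_pos: [433.0, -158.0, 261.7]
tcp_rot: [-179.8, 0.0, -82.7]
force: [-0.3, -0.0, -0.1]
grip_width: 85.1
finger_force: 0.0
```

Run:
```python
from h import *
p=snap('wrist','w1');o=bot.get_obs();print(o['t'],o['tool_pos'],o['tcp_rot']);print({k:v for k,v in p.items() if k not in('pixels','Tw')})
for t in ['eraser','desk_tidy','wide_round_insert']:
    print(t,[(np.round(r['location']),round(r['conf'],2),at(p,r['location'],0).round()[:2]) for r in bot.place_of(t,p)])
plan(540,65,260,-83)
```

```text
2.3167 [ 431.92952044 -159.66060293  261.13782989] [-1.79887305e+02 -2.30064277e-03 -8.29133598e+01]
{'vfov': 65.42992084804499, 'cx': 255.06329804598678, 'cy': 190.86064280763614, 'hand_eye': array([[ 5.74795380e-04,  9.53345461e-01,  3.01880938e-01,
         7.75540323e+01],
       [ 9.99999456e-01, -2.85377813e-04, -1.00281729e-03,
         2.65842189e-01],
       [-8.69881190e-04,  3.01881350e-01, -9.53345107e-01,
        -1.78923784e+02],
       [ 0.00000000e+00,  0.00000000e+00,  0.00000000e+00,
         1.00000000e+00]]), 'shot': 3}
eraser [(array([230., 147.]), 0.91, array([ 470., -160.]))]
desk_tidy []
wide_round_insert [(array([128., 231.]), 0.87, array([621.,  -3.]))]
7 rows from [ 430.3 -162.5  260.2] -83.3, yaw/row -0.0
[np.float64(-0.0305), np.float64(-0.0193), np.float64(0.0)] [np.float64(-0.0304), np.float64(-0.0194), np.float64(0.0)] [np.float64(-0.0304), np.float64(-0.0194), np.float64(0.0)] [np.float64(-0.0304), np.float64(-0.0194), np.float64(0.0)] [np.float64(-0.0304), np.float64(-0.0194), np.float64(0.0)] [np.float64(-0.0304), np.float64(-0.0195), np.float64(0.0)] [np.float64(-0.0304), np.float64(-0.0195), np.float64(0.0)]
```

View pics/w1.png

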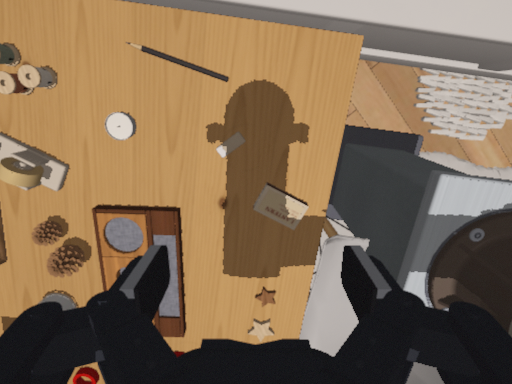

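>>> {"name": "move_arm", "arguments": {"increments": [{"grip": 0.085, "slide": [-0.036, -0.013, 0], "yaw": 0}, {"grip": 0.085, "slide": [-0.036, -0.013, 0], "yaw": 0}, {"grip": 0.085, "slide": [-0.036, -0.013, 0], "yaw": 0}, {"grip": 0.085, "slide": [-0.036, -0.013, 0], "yaw": 0}, {"grip": 0.085, "slide": [-0.036, -0.013, 0], "yaw": 0}]}}

```text
t: 2.88
tool_pos: [474.0, 24.0, 260.3]
tcp_rot: [-180.0, -0.0, -83.5]
force: [1.5, -0.6, 0.4]
grip_width: 84.8
finger_force: 0.0
```

>>> {"name": "move_arm", "arguments": {"increments": [{"grip": 0.085, "slide": [-0.036, -0.013, 0], "yaw": 0}, {"grip": 0.085, "slide": [-0.036, -0.013, 0], "yaw": 0}, {"grip": 0.085, "slide": [-0.036, -0.013, 0], "yaw": 0}, {"grip": 0.085, "slide": [-0.036, -0.013, 0], "yaw": 0}, {"grip": 0.085, "slide": [-0.02, -0.013, 0], "yaw": 0}]}}

```text
t: 3.3
tool_pos: [520.0, 196.0, 259.8]
tcp_rot: [180.0, -0.0, -83.4]
force: [-0.6, -0.6, 0.4]
grip_width: 85.2
finger_force: 0.0
```

>>> {"name": "move_arm", "arguments": {"increments": [{"grip": 0.085, "slide": [0, 0, 0], "yaw": 0}, {"grip": 0.085, "slide": [0, 0, 0], "yaw": 0}, {"grip": 0.085, "slide": [0, 0, 0], "yaw": 0}]}}

```text
t: 3.55
tool_pos: [519.5, 193.1, 259.7]
tcp_rot: [179.9, -0.0, -83.4]
force: [-0.5, 1.1, -0.5]
grip_width: 85.0
finger_force: 0.0
```

Run:
```python
from h import *
p=snap('wrist','w2');o=bot.get_obs();print(o['t'],o['tool_pos'],o['tcp_rot'])
for t in ['desk_tidy','wide_round_insert','oblong_insert','narrow_round_insert','glue_stick','tape_roll','pen']:
    print(t,[(np.round(r['location']),round(r['conf'],2),at(p,r['location'],0).round()[:2]) for r in bot.place_of(t,p)])
plan(500,440,260,-13)
```

```text
3.6 [519.48267172 192.85437568 260.09859476] [ 1.79969749e+02 -2.36159378e-02 -8.34056732e+01]
desk_tidy [(array([211.,  54.]), 0.94, array([593.,  69.]))]
wide_round_insert []
oblong_insert [(array([196., 117.]), 0.64, array([607., 154.]))]
narrow_round_insert [(array([192.,  53.]), 0.94, array([619.,  71.]))]
glue_stick [(array([282., 245.]), 0.89, array([458., 340.])), (array([209.,  54.]), 0.69, array([596.,  69.]))]
tape_roll [(array([192., 217.]), 0.77, array([605., 309.])), (array([245., 189.]), 0.64, array([528., 252.])), (array([137., 213.]), 0.6, array([692., 311.]))]
pen [(array([232., 288.]), 0.68, array([531., 432.]))]
10 rows from [519.4 194.  260.6] -83.3, yaw/row -7.0
[np.float64(-0.0247), np.float64(-0.0009), np.float64(0.0001)] [np.float64(-0.0244), np.float64(-0.0039), np.float64(0.0001)] [np.float64(-0.0237), np.float64(-0.0069), np.float64(0.0001)] [np.float64(-0.0227), np.float64(-0.0097), np.float64(0.0001)] [np.float64(-0.0213), np.float64(-0.0124), np.float64(0.0001)] [np.float64(-0.0196), np.float64(-0.015), np.float64(0.0001)] [np.float64(-0.0176), np.float64(-0.0173), np.float64(0.0001)] [np.float64(-0.0154), np.float64(-0.0193), np.float64(0.0001)] [np.float64(-0.0129), np.float64(-0.021), np.float64(0.0001)] [np.float64(-0.0102), np.float64(-0.0224), np.float64(0.0001)]
```

View pics/w2.png

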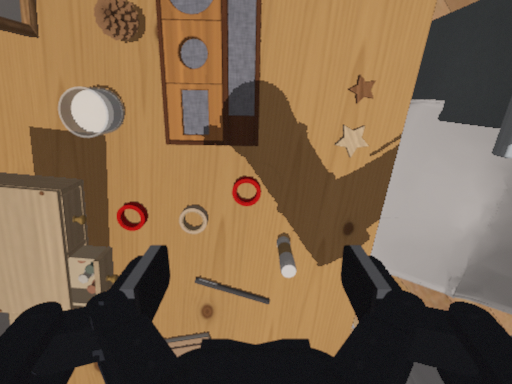

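>>> {"name": "move_arm", "arguments": {"increments": [{"grip": 0.085, "slide": [-0.024, -0.005, 0.006], "yaw": -7}, {"grip": 0.085, "slide": [-0.023, -0.008, 0.006], "yaw": -7}, {"grip": 0.085, "slide": [-0.022, -0.011, 0.006], "yaw": -7}, {"grip": 0.085, "slide": [-0.021, -0.013, 0.006], "yaw": -7}, {"grip": 0.085, "slide": [-0.019, -0.015, 0.006], "yaw": -7}]}}

```text
t: 4.37
tool_pos: [529.6, 317.5, 230.2]
tcp_rot: [-180.0, 0.0, -47.9]
force: [0.6, 0.6, 0.6]
grip_width: 84.8
finger_force: 0.0
```

>>> {"name": "move_arm", "arguments": {"increments": [{"grip": 0.085, "slide": [-0.016, -0.018, 0.006], "yaw": -7}, {"grip": 0.085, "slide": [-0.014, -0.02, 0.006], "yaw": -7}, {"grip": 0.085, "slide": [-0.011, -0.021, 0.006], "yaw": -7}, {"grip": 0.085, "slide": [-0.009, -0.023, 0.006], "yaw": -7}, {"grip": 0.085, "slide": [-0.006, -0.023, 0.006], "yaw": -7}]}}

```text
t: 4.78
tool_pos: [542.8, 437.6, 200.0]
tcp_rot: [-180.0, -0.0, -12.9]
force: [0.7, 0.4, -0.1]
grip_width: 85.3
finger_force: 0.0
```

>>> {"name": "move_arm", "arguments": {"increments": [{"grip": 0.085, "slide": [0, 0, 0], "yaw": 0}, {"grip": 0.085, "slide": [0, 0, 0], "yaw": 0}, {"grip": 0.085, "slide": [0, 0, 0], "yaw": 0}]}}

```text
t: 5.03
tool_pos: [542.6, 436.1, 200.1]
tcp_rot: [180.0, 0.0, -13.4]
force: [0.7, -0.1, 0.2]
grip_width: 85.0
finger_force: 0.0
```

```bash
cat >> h.py <<'E'
def mask_rect(p,m,z):
    "rectangle on plane z of the main blob of a mask: centre, sizes, angle of long side"
    n,l,s,_=cv2.connectedComponentsWithStats(m.astype(np.uint8));k=1+np.argmax(s[1:,4])
    c=max(cv2.findContours((l==k).astype(np.uint8),0,1)[0],key=len)[:,0]
    q=np.array([at(p,u,z)[:2] for u in c],np.float32)
    (ce,wh,a)=cv2.minAreaRect(q);b=a if wh[0]>wh[1] else a+90
    return np.round(ce,1),np.round(sorted(wh),1),round((b+90)%180-90,1)
E
python3 - <<'E'
from h import *
p=snap('wrist','w3');o=bot.get_obs();print(o['t'],o['tool_pos'],o['tcp_rot'])
for r in bot.regions_of('pen',p): print('pen',np.round(r['location']),round(r['conf'],2),mask_rect(p,r['pixels'],5))
t=snap('top','top1')
for r in bot.regions_of('pen',t): print('pen',np.round(r['location']),round(r['conf'],2),mask_rect(t,r['pixels'],5))
for n in ['tape_roll','eraser','wide_round_insert','oblong_insert','narrow_round_insert','desk_tidy']:
  for r in bot.regions_of(n,t): print(n,np.round(r['location']),round(r['conf'],2),mask_rect(t,r['pixels'],15))
# grey wells in the top picture
hsv=cv2.cvtColor(t['pixels'],cv2.COLOR_RGB2HSV)
m=((hsv[...,1]<70)&(hsv[...,2]>50)&(hsv[...,2]<190)).astype(np.uint8)
m[:165]=0;m[225:]=0;m[:,:210]=0;m[:,295:]=0
n,l,s,c=cv2.connectedComponentsWithStats(m)
for k in range(1,n):
    if s[k,4]>40: print(s[k],mask_rect(t,l==k,12))
E
```

```text
5.0833 [542.80432444 435.86922323 200.65106762] [-1.79990832e+02 -1.26330444e-02 -1.33683702e+01]
pen [257. 162.] 0.76 (array([529.5, 432.2]), array([ 10. , 133.8]), -13.3)
tape_roll [172. 156.] 0.67 (array([699.4, 310.5]), array([35.7, 44.7]), 51.8)
tape_roll [253. 205.] 0.5 (array([553.7,  64.7]), array([ 55.7, 239. ]), -83.2)
tape_roll [178. 198.] 0.45 (array([597. , 307.8]), array([30.8, 40.5]), 65.4)
tape_roll [196. 209.] 0.41 (array([526.1, 251. ]), array([40.5, 41.1]), 44.0)
tape_roll [167. 235.] 0.26 (array([459.7, 340.8]), array([19. , 35.1]), 88.6)
eraser [327. 228.] 0.61 (array([ 472., -162.]), array([16. , 40.4]), 43.2)
wide_round_insert [275. 184.] 0.63 (array([623.4,  -3.6]), array([77.5, 79. ]), -83.8)
oblong_insert [231. 188.] 0.93 (array([608.1, 145.3]), array([74. , 74.4]), -84.9)
narrow_round_insert [252. 181.] 0.89 (array([616.9,  71.7]), array([75.9, 77.1]), 5.8)
desk_tidy [255. 207.] 0.69 (array([556.6,  65.5]), array([ 65.8, 238.8]), -88.9)
[266 174  18  18 264] (array([623.9,  -2.5]), array([55.2, 55.7]), -1.6)
[246 180  12  12  98] (array([615. ,  71.6]), array([32.2, 34.5]), 43.5)
[219 182  20  13 195] (array([608.9, 147. ]), array([34.8, 58.6]), -84.1)
[230 197  49  17 536] (array([553.1,  66.2]), array([ 36.4, 156. ]), -84.5)
```

View pics/w3.png

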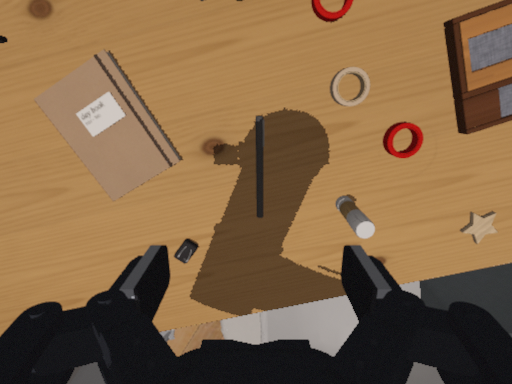

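>>> {"name": "move_arm", "arguments": {"increments": [{"grip": 0.045, "slide": [-0.012, 0.0067, 0.03], "yaw": 0}, {"grip": 0.045, "slide": [0, 0, 0.04], "yaw": 0}, {"grip": 0.045, "slide": [0, 0, 0.04], "yaw": 0}, {"grip": 0.045, "slide": [0, 0, 0.04], "yaw": 0}, {"grip": 0.045, "slide": [0, 0, 0.03], "yaw": 0}], "grip_force": 40}}

```text
t: 5.95
tool_pos: [528.4, 431.5, 17.3]
tcp_rot: [179.9, 0.1, -13.3]
force: [-0.8, 0.1, -0.7]
grip_width: 45.0
finger_force: 0.0
```

>>> {"name": "move_arm", "arguments": {"increments": [{"grip": 0.045, "slide": [0, 0, 0.012], "yaw": 0}, {"grip": 0.045, "slide": [0, 0, 0.004], "yaw": 0}, {"grip": 0.045, "slide": [0, 0, 0], "yaw": 0}]}}

```text
t: 6.2
tool_pos: [529.8, 432.7, 4.2]
tcp_rot: [180.0, -0.0, -13.3]
force: [1.2, -0.1, 0.6]
grip_width: 44.8
finger_force: 0.0
```

>>> {"name": "move_arm", "arguments": {"increments": [{"grip": 0, "slide": [0, 0, 0], "yaw": 0}, {"grip": 0, "slide": [0, 0, 0], "yaw": 0}, {"grip": 0, "slide": [0, 0, 0], "yaw": 0}, {"grip": 0, "slide": [0, 0, 0], "yaw": 0}, {"grip": 0, "slide": [0, 0, 0], "yaw": 0}]}}

```text
t: 6.62
tool_pos: [529.8, 433.1, 5.4]
tcp_rot: [-179.9, -0.0, -13.3]
force: [-0.2, 0.2, -0.2]
grip_width: -0.1
finger_force: 0.0
```

>>> {"name": "move_arm", "arguments": {"increments": [{"grip": 0.0, "slide": [0, 0, -0.04], "yaw": 0}, {"grip": 0.03, "slide": [0, 0, -0.04], "yaw": 0}, {"grip": 0.08, "slide": [0, 0, -0.04], "yaw": 0}, {"grip": 0.08, "slide": [0, 0, -0.02], "yaw": 0}, {"grip": 0.08, "slide": [0, 0, 0], "yaw": 0}]}}

```text
t: 7.03
tool_pos: [532.0, 435.0, 151.8]
tcp_rot: [-179.5, -0.3, -13.2]
force: [0.3, 0.2, 0.5]
grip_width: 48.2
finger_force: 0.0
```

>>> {"name": "move_arm", "arguments": {"increments": [{"grip": 0.08, "slide": [0, 0, 0], "yaw": 0}, {"grip": 0.08, "slide": [0, 0, 0], "yaw": 0}]}}

```text
t: 7.2
tool_pos: [529.1, 432.3, 144.2]
tcp_rot: [-180.0, 0.0, -13.3]
force: [0.1, -0.2, 0.3]
grip_width: 72.6
finger_force: 0.0
```

Run:
```python
from h import *
p=snap('wrist','w4');o=bot.get_obs();print(o['t'],o['tool_pos'],o['tcp_rot'])
for r in bot.regions_of('pen',p): print('pen',np.round(r['location']),round(r['conf'],2),mask_rect(p,r['pixels'],5))
t=snap('top','top2')
for r in bot.regions_of('pen',t): print('pen',np.round(r['location']),round(r['conf'],2),mask_rect(t,r['pixels'],5))
```

```text
7.25 [528.97407546 432.06521121 143.41587504] [ 1.79932388e+02  4.97916780e-02 -1.32911305e+01]
pen [253. 158.] 0.67 (array([529.8, 431.5]), array([ 11.2, 132.7]), -12.5)
pen [141. 202.] 0.44 (array([572.8, 420. ]), array([16.2, 42.2]), 0.1)
```

View pics/w4.png

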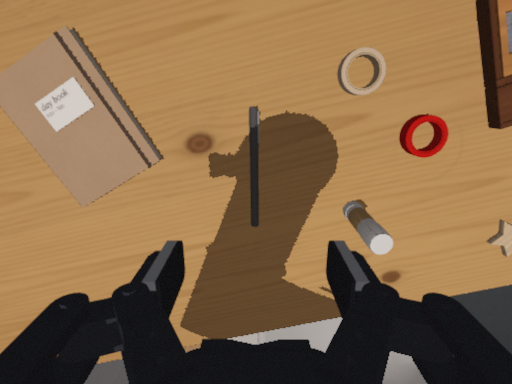

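>>> {"name": "move_arm", "arguments": {"increments": [{"grip": 0.045, "slide": [0, 0, 0.04], "yaw": -0.7}, {"grip": 0.045, "slide": [0, 0, 0.04], "yaw": 0}, {"grip": 0.045, "slide": [0, 0, 0.04], "yaw": 0}, {"grip": 0.045, "slide": [0, 0, 0.015], "yaw": 0}, {"grip": 0.045, "slide": [0, 0, 0.0065], "yaw": 0}]}}

```text
t: 7.82
tool_pos: [527.5, 430.0, -2.2]
tcp_rot: [179.6, 0.2, -12.6]
force: [0.4, -0.5, 0.1]
grip_width: 45.0
finger_force: 0.0
```

>>> {"name": "move_arm", "arguments": {"increments": [{"grip": 0.03, "slide": [0, 0, 0], "yaw": 0}, {"grip": 0.03, "slide": [0, 0, 0], "yaw": 0}, {"grip": 0.02, "slide": [0, 0, 0], "yaw": 0}]}}

```text
t: 8.07
tool_pos: [530.5, 433.7, 4.7]
tcp_rot: [-179.9, -0.1, -12.6]
force: [-0.6, -0.6, -0.1]
grip_width: 20.9
finger_force: 0.0
```

>>> {"name": "move_arm", "arguments": {"increments": [{"grip": 0, "slide": [0, 0, 0], "yaw": 0}, {"grip": 0, "slide": [0, 0, 0], "yaw": 0}, {"grip": 0, "slide": [0, 0, 0], "yaw": 0}, {"grip": 0, "slide": [0, 0, 0], "yaw": 0}]}}

```text
t: 8.4
tool_pos: [529.7, 432.9, 3.6]
tcp_rot: [-179.9, -0.0, -12.6]
force: [0.5, 0.1, 0.5]
grip_width: -0.0
finger_force: 0.0
```

>>> {"name": "move_arm", "arguments": {"increments": [{"grip": 0.03, "slide": [0, 0, -0.01], "yaw": 0}, {"grip": 0.03, "slide": [0, 0, 0], "yaw": 0}, {"grip": 0.03, "slide": [0, 0, 0], "yaw": 0}, {"grip": 0.03, "slide": [0, 0, 0], "yaw": 0}, {"grip": 0.03, "slide": [0, 0, 0.006], "yaw": 0}]}}

```text
t: 8.82
tool_pos: [530.1, 433.2, 7.8]
tcp_rot: [-179.9, -0.1, -12.6]
force: [0.3, 0.4, 0.1]
grip_width: 30.3
finger_force: 0.0
```

>>> {"name": "move_arm", "arguments": {"increments": [{"grip": 0.03, "slide": [0, 0, 0.004], "yaw": 0}, {"grip": 0.03, "slide": [0, 0, 0.002], "yaw": 0}, {"grip": 0.03, "slide": [0, 0, 0.001], "yaw": 0}, {"grip": 0.03, "slide": [0, 0, 0], "yaw": 0}]}}

```text
t: 9.15
tool_pos: [529.3, 432.3, -1.0]
tcp_rot: [179.9, 0.0, -12.6]
force: [-0.3, 0.3, 0.4]
grip_width: 29.8
finger_force: 0.0
```

>>> {"name": "move_arm", "arguments": {"increments": [{"grip": 0, "slide": [0, 0, 0], "yaw": 0}, {"grip": 0, "slide": [0, 0, 0], "yaw": 0}, {"grip": 0, "slide": [0, 0, 0], "yaw": 0}, {"grip": 0, "slide": [0, 0, 0], "yaw": 0}]}}

```text
t: 9.48
tool_pos: [529.6, 432.7, -0.0]
tcp_rot: [-180.0, -0.0, -12.6]
force: [-0.2, 0.4, 0.6]
grip_width: -0.0
finger_force: 0.0
```

Run:
```python
from h import *
p=snap('wrist','w5');s=snap('scene','s5')
a=cv2.resize(p['pixels'],(400,300),interpolation=cv2.INTER_AREA)
b=cv2.resize(s['pixels'][190:280,80:200],(400,300),interpolation=cv2.INTER_CUBIC)
cv2.imwrite('pics/c5.png',np.hstack([a,b])[:,:,::-1])
for r in bot.regions_of('pen',p): print('pen',np.round(r['location']),round(r['conf'],2),mask_rect(p,r['pixels'],5))
```

```text
pen [255. 169.] 0.91 (array([559.5, 425. ]), array([12.2, 73.1]), -11.8)
```

View pics/c5.png

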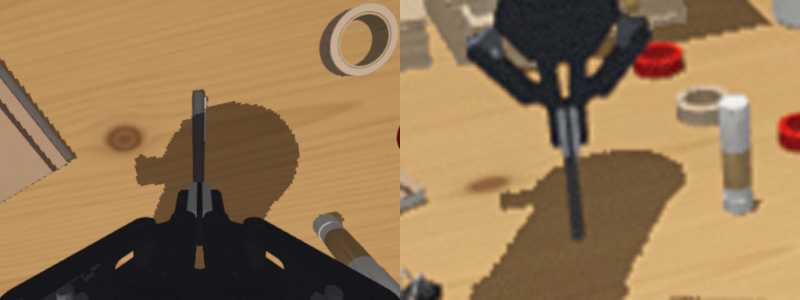

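>>> {"name": "move_arm", "arguments": {"increments": [{"grip": 0, "slide": [0, 0, -0.02], "yaw": 0}, {"grip": 0, "slide": [0, 0, -0.03], "yaw": 0}, {"grip": 0, "slide": [0, 0, -0.03], "yaw": 0}, {"grip": 0, "slide": [0, 0, 0], "yaw": 0}, {"grip": 0, "slide": [0, 0, 0], "yaw": 0}]}}

```text
t: 10.05
tool_pos: [530.5, 433.9, 82.5]
tcp_rot: [-179.7, -0.1, -12.6]
force: [-0.2, -1.0, -0.7]
grip_width: -0.1
finger_force: 0.0
```

Run:
```python
from h import *
p=snap('wrist','w6');s=snap('scene','s6');o=bot.get_obs();print(o)
a=cv2.resize(p['pixels'],(400,300),interpolation=cv2.INTER_AREA)
b=cv2.resize(s['pixels'][190:280,80:200],(400,300),interpolation=cv2.INTER_CUBIC)
cv2.imwrite('pics/c6.png',np.hstack([a,b])[:,:,::-1])
for r in bot.regions_of('pen',p): print('pen',np.round(r['location']),round(r['conf'],2),mask_rect(p,r['pixels'],5),mask_rect(p,r['pixels'],80))
```

```text
{'t': 10.15, 'q': array([ 5.55370172e+01,  2.61823215e+01, -6.41121369e+00, -2.24251999e-02,
       -5.74146769e+01,  2.18820499e+01]), 'dq': array([ 0.00981587,  1.02989473, -0.67429009, -0.03677365,  0.07949913,
       -0.07831403]), 'effort': array([ 3.16308334e-02, -6.43311310e+01,  2.71961617e+01,  6.42848298e+00,
        1.34956883e-02,  6.13231100e-05]), 'tool_pos': array([529.20168613, 432.35361576,  79.57927659]), 'tcp_rot': array([ 1.79999419e+02,  2.05936537e-02, -1.25930115e+01]), 'force': array([-0.60576766, -0.7547423 , -1.09494012]), 'torque': array([ 0.00518177, -0.00056637,  0.00468547]), 'finger_force': 0.0, 'grip_width': 0.28283650946736727}
pen [255. 165.] 0.67 (array([540.5, 429.8]), array([ 10.4, 110.9]), -12.8) (array([559.4, 425.8]), array([ 7.3, 78.5]), -12.8)
```

View pics/c6.png

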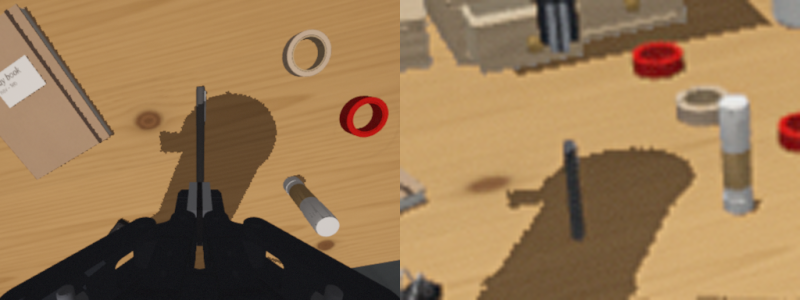

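```bash
cat >> h.py <<'E'
def proj(p,X):
    f=p['pixels'].shape[0]/2/np.tan(np.radians(p['vfov'])/2)
    c=p['Tw'][:3,:3].T@(np.array(X,float)-p['Tw'][:3,3]);return np.round([p['cx']+f*c[0]/-c[2],p['cy']-f*c[1]/-c[2]],1)
E
python3 - <<'E'
from h import *
s=snap('scene');o=bot.get_obs();X=o['tool_pos'];print(X)
i=cv2.imread('pics/s6.png') if 0 else s['pixels'][:,:,::-1]
u=proj(s,X);v=proj(s,X+[0,0,19]);g=proj(s,[X[0],X[1],0]);print(u,v,g)
k=6;a=i[180:270,90:180];a=cv2.resize(a,None,fx=k,fy=k,interpolation=cv2.INTER_CUBIC)
for q,c in((u,(0,0,255)),(v,(0,255,0)),(g,(255,0,0))): cv2.circle(a,tuple(int(z) for z in ((q-[90,180])*k)),4,c,-1)
cv2.imwrite('pics/c7.png',a)
E
```

```text
[528.96267892 431.98411319  78.63511265]
[129.6 219.5] [128.8 212.3] [132.4 248.4]
```

View pics/c7.png

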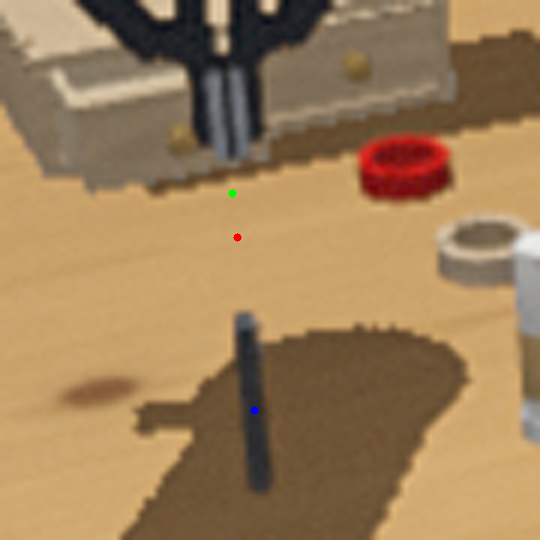

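>>> {"name": "move_arm", "arguments": {"increments": [{"grip": 0, "slide": [0, -0.035, 0.02], "yaw": 0}, {"grip": 0, "slide": [0, 0, 0.03], "yaw": 0}, {"grip": 0, "slide": [0, 0, 0.03], "yaw": 0}, {"grip": 0, "slide": [0, 0, 0.015], "yaw": 0}, {"grip": 0, "slide": [0, 0, 0.006], "yaw": 0}]}}

```text
t: 10.67
tool_pos: [535.1, 464.4, -26.2]
tcp_rot: [179.6, 0.2, -12.6]
force: [-0.8, 0.4, -0.1]
grip_width: -0.3
finger_force: 0.0
```

>>> {"name": "move_arm", "arguments": {"increments": [{"grip": 0, "slide": [0, 0, 0.003], "yaw": 0}, {"grip": 0, "slide": [0, 0, 0.001], "yaw": 0}, {"grip": 0, "slide": [0, 0, 0], "yaw": 0}]}}

```text
t: 10.92
tool_pos: [537.7, 467.2, -24.3]
tcp_rot: [-179.9, -0.0, -12.6]
force: [0.3, -0.4, -0.8]
grip_width: 0.2
finger_force: 0.0
```

>>> {"name": "move_arm", "arguments": {"increments": [{"grip": 0, "slide": [0, 0, 0.002], "yaw": 0}, {"grip": 0, "slide": [0, 0, 0.002], "yaw": 0}]}}

```text
t: 11.08
tool_pos: [537.8, 467.5, -27.7]
tcp_rot: [-179.9, -0.1, -12.6]
force: [0.1, -0.1, 0.4]
grip_width: -0.1
finger_force: 0.0
```

>>> {"name": "move_arm", "arguments": {"increments": [{"grip": 0, "slide": [0, 0, 0.002], "yaw": 0}, {"grip": 0, "slide": [0, 0, 0], "yaw": 0}]}}

```text
t: 11.25
tool_pos: [537.1, 466.7, -31.1]
tcp_rot: [-180.0, 0.0, -12.6]
force: [0.1, -0.7, 0.3]
grip_width: 0.0
finger_force: 0.0
```

>>> {"name": "move_arm", "arguments": {"increments": [{"grip": 0, "slide": [0, 0, 0.0015], "yaw": 0}, {"grip": 0, "slide": [0, 0, 0], "yaw": 0}]}}

```text
t: 11.42
tool_pos: [537.1, 466.7, -32.8]
tcp_rot: [180.0, 0.0, -12.6]
force: [0.3, -0.2, 0.5]
grip_width: 0.3
finger_force: 0.0
```

>>> {"name": "move_arm", "arguments": {"increments": [{"grip": 0, "slide": [0, 0, 0.0015], "yaw": 0}, {"grip": 0, "slide": [0, 0, 0], "yaw": 0}]}}

```text
t: 11.58
tool_pos: [537.0, 466.6, -34.5]
tcp_rot: [180.0, 0.0, -12.6]
force: [-0.4, -1.1, -0.3]
grip_width: -0.2
finger_force: 0.0
```

>>> {"name": "move_arm", "arguments": {"increments": [{"grip": 0, "slide": [0, 0, 0.0015], "yaw": 0}, {"grip": 0, "slide": [0, 0, 0], "yaw": 0}]}}

```text
t: 11.75
tool_pos: [537.2, 466.8, -35.7]
tcp_rot: [-180.0, -0.0, -12.6]
force: [-0.3, -0.2, -0.8]
grip_width: -0.1
finger_force: 0.0
```

>>> {"name": "move_arm", "arguments": {"increments": [{"grip": 0, "slide": [0, 0, 0.0015], "yaw": 0}, {"grip": 0, "slide": [0, 0, 0], "yaw": 0}]}}

```text
t: 11.92
tool_pos: [537.3, 466.9, -35.8]
tcp_rot: [-180.0, -0.0, -12.5]
force: [-2.8, -2.8, 9.1]
grip_width: 0.2
finger_force: 4.8
```

>>> {"name": "move_arm", "arguments": {"increments": [{"grip": 0, "slide": [0, 0, 0.0015], "yaw": 0}, {"grip": 0, "slide": [0, 0, 0], "yaw": 0}]}}

```text
t: 12.08
tool_pos: [537.3, 466.9, -35.9]
tcp_rot: [-180.0, -0.1, -12.5]
force: [-5.9, -4.0, 18.8]
grip_width: 0.1
finger_force: 9.4
```

>>> {"name": "move_arm", "arguments": {"increments": [{"grip": 0, "slide": [0, 0, 0.001], "yaw": 0}, {"grip": 0, "slide": [0, 0, 0], "yaw": 0}]}}

```text
t: 12.25
tool_pos: [537.3, 467.0, -35.9]
tcp_rot: [-180.0, -0.1, -12.5]
force: [-8.2, -5.5, 24.5]
grip_width: -0.2
finger_force: 12.4
```

Run:
```python
from h import *
s=snap('scene');o=bot.get_obs();X=o['tool_pos'];print(X,o['force'],o['q'])
i=s['pixels'][:,:,::-1]
k=6;a=i[190:280,90:180];a=cv2.resize(a,None,fx=k,fy=k,interpolation=cv2.INTER_CUBIC)
for z,c in((0,(255,0,0)),(10,(0,255,0))):
    q=proj(s,[X[0],X[1],z]);cv2.circle(a,tuple(int(z) for z in ((q-[90,190])*k)),3,c,-1)
cv2.imwrite('pics/c8.png',a)
```

```text
[537.30918579 466.9805295  -35.94313919] [-8.31508468 -6.23019089 24.27418216] [ 56.65064697  35.19462873  -7.9819141    0.06029608 -46.75165476
  20.79594145]
```

View pics/c8.png

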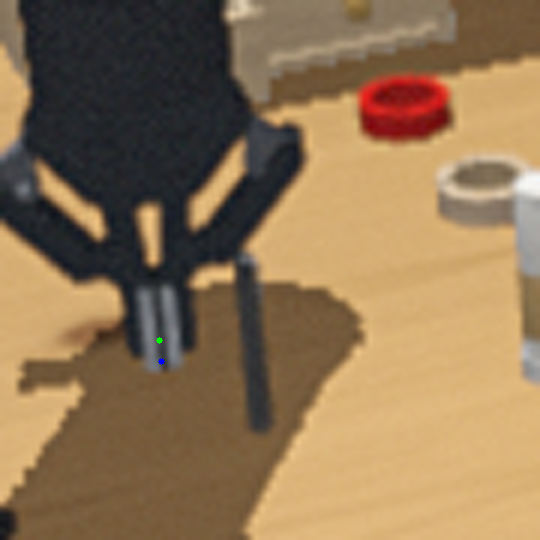

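>>> {"name": "move_arm", "arguments": {"increments": [{"grip": 0, "slide": [0, 0, -0.004], "yaw": 0}, {"grip": 0.03, "slide": [0, 0, -0.03], "yaw": 0}, {"grip": 0.03, "slide": [0, 0.02, 0], "yaw": 0}, {"grip": 0.03, "slide": [0, 0.015, 0], "yaw": 0}, {"grip": 0.03, "slide": [0, 0, 0], "yaw": 0}]}}

```text
t: 12.72
tool_pos: [528.7, 430.4, -5.3]
tcp_rot: [180.0, 0.0, -12.7]
force: [-0.8, -0.3, -0.5]
grip_width: 30.1
finger_force: 0.0
```

>>> {"name": "move_arm", "arguments": {"increments": [{"grip": 0.03, "slide": [0, 0, 0], "yaw": 0}, {"grip": 0.03, "slide": [0, 0, 0], "yaw": 0}]}}

```text
t: 12.88
tool_pos: [529.8, 432.9, -5.7]
tcp_rot: [-180.0, -0.0, -12.6]
force: [-0.3, 0.3, 0.6]
grip_width: 30.1
finger_force: 0.0
```

Run:
```python
from h import *
p=snap('wrist','w9');o=bot.get_obs();print(o['t'],o['tool_pos'],o['tcp_rot'],o['grip_width'])
for r in bot.regions_of('pen',p): print('pen',np.round(r['location']),round(r['conf'],2),mask_rect(p,r['pixels'],5))
```

```text
12.9333 [529.75871354 433.09383329  -5.8145041 ] [-1.79988652e+02 -1.03721145e-02 -1.25716521e+01] 30.02459530966135
pen [255. 205.] 0.72 (array([528.9, 432.7]), array([ 11. , 134.9]), -13.1)
```

>>> {"name": "move_arm", "arguments": {"increments": [{"grip": 0.03, "slide": [0, 0, 0.012], "yaw": 0}, {"grip": 0.03, "slide": [0, 0, 0.008], "yaw": 0}, {"grip": 0.03, "slide": [0, 0, 0.005], "yaw": 0}, {"grip": 0.03, "slide": [0, 0, 0.0015], "yaw": 0}, {"grip": 0.03, "slide": [0, 0, 0], "yaw": 0}]}}

```text
t: 13.4
tool_pos: [529.1, 432.1, -33.5]
tcp_rot: [179.9, 0.0, -12.6]
force: [-0.1, 0.2, -0.2]
grip_width: 30.2
finger_force: 0.0
```

>>> {"name": "move_arm", "arguments": {"increments": [{"grip": 0, "slide": [0, 0, 0], "yaw": 0}, {"grip": 0, "slide": [0, 0, 0], "yaw": 0}, {"grip": 0, "slide": [0, 0, 0], "yaw": 0}, {"grip": 0, "slide": [0, 0, 0], "yaw": 0}]}}

```text
t: 13.73
tool_pos: [529.7, 432.8, -31.8]
tcp_rot: [-180.0, -0.0, -12.6]
force: [-0.1, 1.5, -0.7]
grip_width: 8.3
finger_force: 40.1
```

Run:
```python
from h import *
plan(553,66,90,-83.7,[529.7,432.8,65,-12.6],.036)
```

```text
11 rows from [529.7 432.8  65. ] -12.6, yaw/row 6.5
[np.float64(0.0093), np.float64(0.0321), np.float64(-0.0023)] [np.float64(0.0129), np.float64(0.0308), np.float64(-0.0023)] [np.float64(0.0163), np.float64(0.0292), np.float64(-0.0023)] [np.float64(0.0195), np.float64(0.0272), np.float64(-0.0023)] [np.float64(0.0224), np.float64(0.0248), np.float64(-0.0023)] [np.float64(0.025), np.float64(0.0221), np.float64(-0.0023)] [np.float64(0.0274), np.float64(0.0192), np.float64(-0.0023)] [np.float64(0.0294), np.float64(0.016), np.float64(-0.0023)] [np.float64(0.031), np.float64(0.0125), np.float64(-0.0023)] [np.float64(0.0322), np.float64(0.009), np.float64(-0.0023)] [np.float64(0.033), np.float64(0.0053), np.float64(-0.0023)]
```

>>> {"name": "move_arm", "arguments": {"increments": [{"grip": 0, "slide": [0, 0, -0.02], "yaw": 0}, {"grip": 0, "slide": [0, 0, -0.03], "yaw": 0}, {"grip": 0, "slide": [0, 0, -0.03], "yaw": 0}, {"grip": 0, "slide": [0, 0, -0.017], "yaw": 0}]}}

```text
t: 14.07
tool_pos: [530.7, 433.6, 68.6]
tcp_rot: [-179.8, -0.1, -12.6]
force: [-0.3, 0.7, 0.6]
grip_width: 8.1
finger_force: 40.1
```

>>> {"name": "move_arm", "arguments": {"increments": [{"grip": 0, "slide": [0.009, 0.032, -0.004], "yaw": 6.5}, {"grip": 0, "slide": [0.013, 0.031, -0.004], "yaw": 6.5}, {"grip": 0, "slide": [0.016, 0.029, -0.004], "yaw": 6.5}, {"grip": 0, "slide": [0.0195, 0.027, -0.004], "yaw": 6.5}, {"grip": 0, "slide": [0.0225, 0.025, -0.004], "yaw": 6.5}]}}

```text
t: 14.48
tool_pos: [539.4, 264.6, 85.4]
tcp_rot: [-180.0, 0.0, -45.4]
force: [0.2, 0.6, -0.5]
grip_width: 8.2
finger_force: 40.1
```

>>> {"name": "move_arm", "arguments": {"increments": [{"grip": 0, "slide": [0.025, 0.022, 0], "yaw": 6.5}, {"grip": 0, "slide": [0.0275, 0.019, 0], "yaw": 6.5}, {"grip": 0, "slide": [0.0295, 0.016, 0], "yaw": 6.5}, {"grip": 0, "slide": [0.031, 0.0125, 0], "yaw": 6.5}, {"grip": 0, "slide": [0.032, 0.009, 0], "yaw": 6.5}]}}

```text
t: 14.9
tool_pos: [549.6, 97.8, 85.3]
tcp_rot: [-180.0, 0.0, -77.9]
force: [0.8, -0.5, -0.0]
grip_width: 8.4
finger_force: 40.1
```

>>> {"name": "move_arm", "arguments": {"increments": [{"grip": 0, "slide": [0.033, 0.005, 0], "yaw": 6.1}, {"grip": 0, "slide": [0, 0, 0], "yaw": 0}, {"grip": 0, "slide": [0, 0, 0], "yaw": 0}, {"grip": 0, "slide": [0, 0, 0], "yaw": 0}]}}

```text
t: 15.23
tool_pos: [552.2, 66.0, 85.1]
tcp_rot: [-180.0, 0.0, -83.7]
force: [0.3, 0.5, -0.4]
grip_width: 8.4
finger_force: 40.1
```

```bash
cat >> h.py <<'E'
def greys(p,z=12,minA=300):
    hsv=cv2.cvtColor(p['pixels'],cv2.COLOR_RGB2HSV)
    m=((hsv[...,1]<75)&(hsv[...,2]>50)&(hsv[...,2]<190)).astype(np.uint8)
    n,l,s,c=cv2.connectedComponentsWithStats(m)
    for k in range(1,n):
        if s[k,4]>minA: 
            r=mask_rect(p,l==k,z)
            if r[1][1]<300: print(s[k],r)
E
python3 - <<'E'
from h import *
p=snap('wrist','w10');o=bot.get_obs();print(o['t'],o['tool_pos'],o['tcp_rot'],o['grip_width'],o['finger_force'])
greys(p)
for t in ['wide_round_insert','oblong_insert','narrow_round_insert']:
    for r in bot.regions_of(t,p): print(t,np.round(r['location']),round(r['conf'],2),mask_rect(p,r['pixels'],18))
E
```

```text
15.2833 [552.18541349  66.54577358  85.07110639] [-1.79961521e+02  1.63455791e-02 -8.36157526e+01] 8.35127685130956 40.12273192405701
[434   0  78  74 395] (array([392.5, -74. ]), array([27.2, 71.6]), -17.2)
[ 141   57   76   80 4729] (array([621.4,  -3.3]), array([60.5, 60.7]), 49.4)
[ 229   96   53  182 5322] (array([551.1,  72.2]), array([ 50.1, 167.9]), -83.6)
[ 165  167   40   38 1139] (array([613.9,  70.6]), array([32.6, 35.1]), -60.5)
[   0  228   87   90 4249] (array([756.4, 175.2]), array([ 67.8, 121.1]), 51.7)
[ 168  236   40   51 1697] (array([607.4, 145.9]), array([35.3, 54.4]), -84.2)
[456 330  56  49 997] (array([285.1, 230.5]), array([56.3, 67.9]), -69.1)
wide_round_insert [177.  93.] 0.55 (array([620.6,  -3.4]), array([74.1, 75.4]), 5.7)
oblong_insert [184. 254.] 0.7 (array([607.1, 138.1]), array([60.2, 74.6]), 5.6)
narrow_round_insert [182. 186.] 0.96 (array([613.6,  70.7]), array([74.6, 75. ]), -84.5)
```

View pics/w10.png

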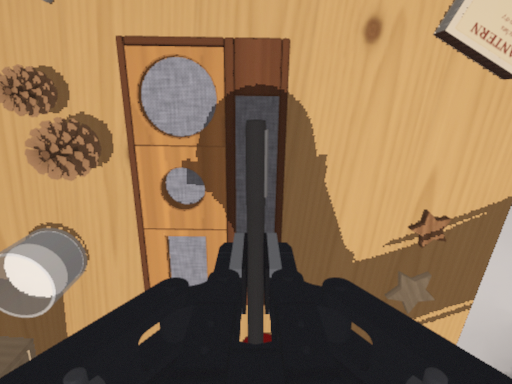

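>>> {"name": "move_arm", "arguments": {"increments": [{"grip": 0, "slide": [0.001, 0, 0.03], "yaw": 0.4}, {"grip": 0, "slide": [0, 0, 0.03], "yaw": 0}, {"grip": 0, "slide": [0, 0, 0.02], "yaw": 0}, {"grip": 0, "slide": [0, 0, 0.01], "yaw": 0}, {"grip": 0, "slide": [0, 0, 0.006], "yaw": 0}]}}

```text
t: 15.85
tool_pos: [551.3, 65.4, -12.7]
tcp_rot: [179.9, -0.0, -84.0]
force: [-0.3, 0.0, 0.5]
grip_width: 8.0
finger_force: 40.1
```

>>> {"name": "move_arm", "arguments": {"increments": [{"grip": 0, "slide": [0, 0, 0.004], "yaw": 0}, {"grip": 0, "slide": [0, 0, 0.001], "yaw": 0}, {"grip": 0, "slide": [0, 0, 0], "yaw": 0}]}}

```text
t: 16.1
tool_pos: [552.7, 65.4, -15.5]
tcp_rot: [-179.9, 0.0, -84.1]
force: [0.5, -0.5, 0.9]
grip_width: 8.0
finger_force: 40.1
```

>>> {"name": "move_arm", "arguments": {"increments": [{"grip": 0, "slide": [0, 0, 0.001], "yaw": 0}, {"grip": 0, "slide": [0, 0, 0], "yaw": 0}]}}

```text
t: 16.27
tool_pos: [552.7, 65.3, -16.4]
tcp_rot: [-179.9, 0.0, -84.1]
force: [0.5, 0.4, -0.6]
grip_width: 8.3
finger_force: 40.1
```

>>> {"name": "move_arm", "arguments": {"increments": [{"grip": 0.025, "slide": [0, 0, 0], "yaw": 0}, {"grip": 0.025, "slide": [0, 0, 0], "yaw": 0}, {"grip": 0.025, "slide": [0, 0, 0], "yaw": 0}, {"grip": 0.025, "slide": [0, 0, -0.005], "yaw": 0}, {"grip": 0.025, "slide": [0, 0, -0.02], "yaw": 0}]}}

```text
t: 16.68
tool_pos: [550.0, 64.2, 5.8]
tcp_rot: [179.7, -0.1, -84.1]
force: [0.2, -0.1, -1.0]
grip_width: 25.0
finger_force: 0.0
```

Run:
```python
from h import *
plan(597,307,70,-45,[552,65.3,45,-84.1],.036)
```

```text
7 rows from [552.   65.3  45. ] -84.1, yaw/row -5.6
[np.float64(-0.0337), np.float64(-0.0099), np.float64(-0.0036)] [np.float64(-0.0326), np.float64(-0.0132), np.float64(-0.0036)] [np.float64(-0.0311), np.float64(-0.0163), np.float64(-0.0036)] [np.float64(-0.0294), np.float64(-0.0192), np.float64(-0.0036)] [np.float64(-0.0274), np.float64(-0.022), np.float64(-0.0036)] [np.float64(-0.0251), np.float64(-0.0246), np.float64(-0.0036)] [np.float64(-0.0226), np.float64(-0.0269), np.float64(-0.0036)]
```

>>> {"name": "move_arm", "arguments": {"increments": [{"grip": 0.04, "slide": [0, 0, -0.03], "yaw": 0}, {"grip": 0.075, "slide": [0, 0, -0.03], "yaw": 0}, {"grip": 0.075, "slide": [0, 0, -0.02], "yaw": 0}, {"grip": 0.075, "slide": [0, 0, 0], "yaw": 0}, {"grip": 0.075, "slide": [0, 0, 0], "yaw": 0}]}}

```text
t: 17.1
tool_pos: [552.9, 65.4, 89.6]
tcp_rot: [-179.8, 0.1, -84.1]
force: [-0.5, 1.0, -0.5]
grip_width: 75.0
finger_force: 0.0
```

Run:
```python
from h import *
p=snap('wrist','w11');o=bot.get_obs();print(o['t'],o['tool_pos'],o['tcp_rot'],o['grip_width'],o['finger_force'])
greys(p)
for r in bot.regions_of('pen',p): print('pen',np.round(r['location']),round(r['conf'],2),mask_rect(p,r['pixels'],18))
```

```text
17.15 [551.99726237  65.09737083  88.26045737] [-1.79949809e+02  3.57311176e-02 -8.40926902e+01] 74.96623813482704 0.0
[432   0  80  76 390] (array([390.5, -73.5]), array([27.9, 75.3]), -17.4)
[ 144   59   74   78 4542] (array([621.5,  -3.1]), array([60.3, 60.4]), 5.9)
[ 236   96   44  169 5431] (array([551.4,  65.9]), array([ 36.1, 156.6]), -84.5)
[ 168  168   39   36 1097] (array([613.4,  70.8]), array([32.7, 34.2]), 6.0)
[   0  228   91   89 4197] (array([755.7, 175.4]), array([ 68. , 120.5]), 40.0)
[ 137  235   73   58 2200] (array([625.5, 152.7]), array([63.4, 72.9]), 6.0)
[337 241  37  52 625] (array([445.8, 134.6]), array([16.5, 65.6]), -58.4)
[469 307  43  45 415] (array([283.4, 187.9]), array([21.6, 81. ]), -37.7)
pen [255. 176.] 0.62 (array([551.3,  64.7]), array([ 10.8, 134.1]), -83.8)
```

View pics/w11.png

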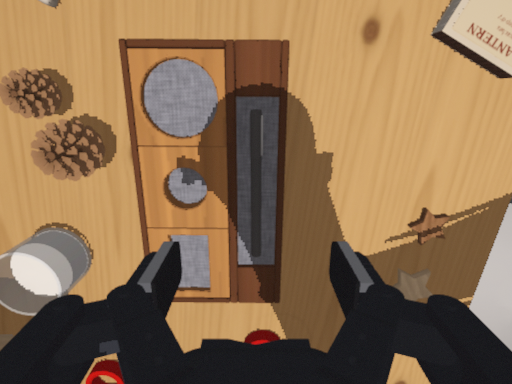

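Run:
```python
from h import *
plan(598,308,85,-10,[552.2,65.3,87.5,-84.1],.036)
```

```text
11 rows from [552.2  65.3  87.5] -84.1, yaw/row -6.7
[np.float64(-0.0215), np.float64(-0.0064), np.float64(0.0002)] [np.float64(-0.0206), np.float64(-0.0089), np.float64(0.0002)] [np.float64(-0.0194), np.float64(-0.0112), np.float64(0.0002)] [np.float64(-0.018), np.float64(-0.0134), np.float64(0.0002)] [np.float64(-0.0163), np.float64(-0.0155), np.float64(0.0002)] [np.float64(-0.0144), np.float64(-0.0173), np.float64(0.0002)] [np.float64(-0.0122), np.float64(-0.0188), np.float64(0.0002)] [np.float64(-0.0099), np.float64(-0.0201), np.float64(0.0002)] [np.float64(-0.0075), np.float64(-0.0212), np.float64(0.0002)] [np.float64(-0.005), np.float64(-0.0219), np.float64(0.0002)] [np.float64(-0.0024), np.float64(-0.0223), np.float64(0.0002)]
```

>>> {"name": "move_arm", "arguments": {"increments": [{"grip": 0.075, "slide": [-0.0215, -0.0065, 0], "yaw": -6.7}, {"grip": 0.075, "slide": [-0.0205, -0.009, 0], "yaw": -6.7}, {"grip": 0.075, "slide": [-0.0195, -0.011, 0], "yaw": -6.7}, {"grip": 0.075, "slide": [-0.018, -0.0135, 0], "yaw": -6.7}, {"grip": 0.075, "slide": [-0.0165, -0.0155, 0], "yaw": -6.7}]}}

```text
t: 17.62
tool_pos: [572.2, 176.0, 86.3]
tcp_rot: [179.8, 0.0, -50.3]
force: [-0.3, 0.1, -0.3]
grip_width: 75.3
finger_force: 0.0
```

>>> {"name": "move_arm", "arguments": {"increments": [{"grip": 0.075, "slide": [-0.0145, -0.0175, 0], "yaw": -6.7}, {"grip": 0.075, "slide": [-0.012, -0.019, 0], "yaw": -6.7}, {"grip": 0.075, "slide": [-0.01, -0.02, 0], "yaw": -6.7}, {"grip": 0.075, "slide": [-0.0075, -0.021, 0], "yaw": -6.7}, {"grip": 0.075, "slide": [-0.005, -0.022, 0], "yaw": -6.7}]}}

```text
t: 18.03
tool_pos: [593.6, 286.3, 86.0]
tcp_rot: [179.9, 0.1, -16.8]
force: [1.1, 0.1, 0.1]
grip_width: 74.9
finger_force: 0.0
```

>>> {"name": "move_arm", "arguments": {"increments": [{"grip": 0.075, "slide": [-0.0025, -0.022, 0], "yaw": -6.7}, {"grip": 0.075, "slide": [0, 0, 0], "yaw": 0}, {"grip": 0.075, "slide": [0, 0, 0], "yaw": 0}, {"grip": 0.075, "slide": [0, 0, 0], "yaw": 0}]}}

```text
t: 18.37
tool_pos: [597.6, 306.8, 86.3]
tcp_rot: [179.9, 0.1, -10.5]
force: [0.6, -0.1, 0.4]
grip_width: 75.5
finger_force: 0.0
```

Run:
```python
from h import *
p=snap('wrist','w12');o=bot.get_obs();print(o['t'],o['tool_pos'],o['tcp_rot'],o['grip_width'],o['finger_force'])
t=snap('top')
for q in (p,t):
  for r in bot.regions_of('tape_roll',q): print(np.round(r['location']),round(r['conf'],2),[mask_rect(q,r['pixels'],z) for z in(0,15)],q['pixels'][r['pixels']].mean(0).round())
```

```text
18.4167 [597.75939554 306.57287741  86.75441088] [ 1.79909532e+02  7.57035106e-02 -1.04896196e+01] 75.09622873730814 0.0
[318. 239.] 0.85 [(array([522.9, 254.8]), array([40.2, 49.8]), -31.8), (array([531.4, 257. ]), array([38., 47.]), -31.8)] [143.  23.  18.]
[212.  56.] 0.81 [(array([698.9, 314.4]), array([44.3, 44.6]), 79.6), (array([697.5, 313.1]), array([41.8, 42.1]), 79.6)] [177.  31.  25.]
[247. 193.] 0.71 [(array([599.6, 307.8]), array([44.9, 47.4]), -29.7), (array([603.8, 306.9]), array([42.3, 44.7]), -29.7)] [101.  83.  67.]
[252. 324.] 0.28 [(array([440.8, 336.7]), array([23.3, 50.5]), -10.6), (array([454. , 334.3]), array([22. , 47.7]), -10.6)] [91. 78. 62.]
[178. 157.] 0.67 [(array([700.8, 313.4]), array([39.9, 42.8]), 88.7), (array([698. , 310.9]), array([39.5, 42.3]), 88.7)] [154.  41.  34.]
[198. 219.] 0.43 [(array([518.7, 253.1]), array([25.9, 35.8]), 88.6), (array([518. , 251.2]), array([25.6, 35.4]), 88.6)] [167.  42.  36.]
```

>>> {"name": "move_arm", "arguments": {"increments": [{"grip": 0.07, "slide": [0.005, -0.0015, 0.03], "yaw": 0}, {"grip": 0.07, "slide": [0, 0, 0.035], "yaw": 0}, {"grip": 0.07, "slide": [0, 0, 0.027], "yaw": 0}, {"grip": 0.07, "slide": [0, 0, 0.015], "yaw": 0}, {"grip": 0.07, "slide": [0, 0, 0.007], "yaw": 0}]}}

```text
t: 18.98
tool_pos: [602.2, 306.3, -29.0]
tcp_rot: [179.8, 0.2, -10.5]
force: [0.2, -0.1, 0.7]
grip_width: 69.7
finger_force: 0.0
```

>>> {"name": "move_arm", "arguments": {"increments": [{"grip": 0.07, "slide": [0, 0, 0.004], "yaw": 0}, {"grip": 0.07, "slide": [0, 0, 0], "yaw": 0}, {"grip": 0.07, "slide": [0, 0, 0], "yaw": 0}]}}

```text
t: 19.23
tool_pos: [604.4, 308.6, -28.9]
tcp_rot: [-179.9, -0.1, -10.4]
force: [-0.2, 0.4, -0.1]
grip_width: 69.9
finger_force: 0.0
```

>>> {"name": "move_arm", "arguments": {"increments": [{"grip": 0.055, "slide": [0, 0, 0], "yaw": 0}, {"grip": 0.03, "slide": [0, 0, 0], "yaw": 0}, {"grip": 0.03, "slide": [0, 0, 0], "yaw": 0}, {"grip": 0.03, "slide": [0, 0, 0], "yaw": 0}, {"grip": 0.03, "slide": [0, 0, 0], "yaw": 0}]}}

```text
t: 19.65
tool_pos: [604.4, 308.8, -28.5]
tcp_rot: [-179.9, -0.1, -10.4]
force: [-1.2, -1.6, 5.0]
grip_width: 40.3
finger_force: 39.8
```

>>> {"name": "move_arm", "arguments": {"increments": [{"grip": 0.03, "slide": [0, 0, -0.01], "yaw": 0}, {"grip": 0.03, "slide": [0, 0, -0.03], "yaw": 0}, {"grip": 0.03, "slide": [0, 0, -0.03], "yaw": 0}, {"grip": 0.03, "slide": [0, 0, -0.02], "yaw": 0}, {"grip": 0.03, "slide": [0, 0, 0], "yaw": 0}]}}

```text
t: 20.07
tool_pos: [606.5, 310.2, 66.5]
tcp_rot: [-179.6, -0.4, -10.3]
force: [0.7, 0.7, 0.5]
grip_width: 40.2
finger_force: 40.5
```

>>> {"name": "move_arm", "arguments": {"increments": [{"grip": 0.03, "slide": [0, 0, 0], "yaw": 0}, {"grip": 0.03, "slide": [0, 0, 0], "yaw": 0}]}}

```text
t: 20.23
tool_pos: [603.2, 308.1, 60.1]
tcp_rot: [-180.0, 0.0, -10.4]
force: [0.0, -0.0, -0.2]
grip_width: 40.5
finger_force: 40.5
```

Run:
```python
from h import *
p=snap('wrist','w13');o=bot.get_obs();print(o['t'],o['tool_pos'],o['tcp_rot'],o['grip_width'],o['finger_force'])
for r in bot.regions_of('tape_roll',p): print(np.round(r['location']),round(r['conf'],2),mask_rect(p,r['pixels'],100))
plan(622,-3,o['tool_pos'][2],-45,None,.036)
s=snap('scene')
a=cv2.resize(p['pixels'],(400,300),interpolation=cv2.INTER_AREA)
b=cv2.resize(s['pixels'][165:240,130:230],(400,300),interpolation=cv2.INTER_CUBIC)
cv2.imwrite('pics/c13.png',np.hstack([a,b])[:,:,::-1])
```

```text
20.2833 [602.99663834 307.76595518  59.33675547] [ 1.79965339e+02  4.99037341e-02 -1.03960993e+01] 40.18071837065048 40.48279525595717
[206.  69.] 0.82 (array([690.2, 305.9]), array([26.2, 26.3]), -10.4)
[254. 265.] 0.66 (array([602.2, 307.6]), array([41.5, 49.8]), -11.2)
[348. 258.] 0.65 (array([589.2, 261.6]), array([11.2, 30.2]), 23.1)
9 rows from [602.9 307.7  58.9] -10.4, yaw/row 3.8
[np.float64(0.0083), np.float64(0.0336), np.float64(-0.0)] [np.float64(0.0105), np.float64(0.0329), np.float64(-0.0)] [np.float64(0.0127), np.float64(0.0322), np.float64(-0.0)] [np.float64(0.0149), np.float64(0.0312), np.float64(-0.0)] [np.float64(0.0169), np.float64(0.0302), np.float64(-0.0)] [np.float64(0.0189), np.float64(0.029), np.float64(-0.0)] [np.float64(0.0208), np.float64(0.0276), np.float64(-0.0)] [np.float64(0.0226), np.float64(0.0262), np.float64(-0.0)] [np.float64(0.0243), np.float64(0.0246), np.float64(-0.0)]
```

View pics/c13.png

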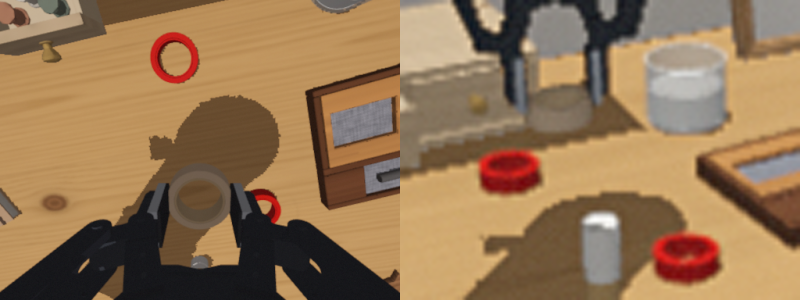

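>>> {"name": "move_arm", "arguments": {"increments": [{"grip": 0.03, "slide": [0.008, 0.0335, 0], "yaw": 3.8}, {"grip": 0.03, "slide": [0.0105, 0.033, 0], "yaw": 3.8}, {"grip": 0.03, "slide": [0.0125, 0.032, 0], "yaw": 3.8}, {"grip": 0.03, "slide": [0.015, 0.031, 0], "yaw": 3.8}, {"grip": 0.03, "slide": [0.017, 0.03, 0], "yaw": 3.8}]}}

```text
t: 20.8
tool_pos: [613.7, 134.5, 58.9]
tcp_rot: [179.9, 0.1, -29.5]
force: [0.3, -0.3, -1.0]
grip_width: 40.4
finger_force: 40.5
```

>>> {"name": "move_arm", "arguments": {"increments": [{"grip": 0.03, "slide": [0.019, 0.029, 0], "yaw": 3.8}, {"grip": 0.03, "slide": [0.021, 0.0275, 0], "yaw": 3.8}, {"grip": 0.03, "slide": [0.0225, 0.026, 0], "yaw": 3.8}, {"grip": 0.03, "slide": [0.0245, 0.0245, 0], "yaw": 3.8}, {"grip": 0.03, "slide": [0, 0, 0.01], "yaw": 0}]}}

```text
t: 21.22
tool_pos: [624.5, -6.8, 50.5]
tcp_rot: [-180.0, -0.1, -45.0]
force: [0.7, 0.9, 0.5]
grip_width: 40.3
finger_force: 40.5
```

>>> {"name": "move_arm", "arguments": {"increments": [{"grip": 0.03, "slide": [0, 0, 0.01], "yaw": 0}, {"grip": 0.03, "slide": [0, 0, 0], "yaw": 0}, {"grip": 0.03, "slide": [0, 0, 0], "yaw": 0}, {"grip": 0.03, "slide": [0, 0, 0], "yaw": 0}]}}

```text
t: 21.55
tool_pos: [624.1, -0.8, 39.5]
tcp_rot: [180.0, 0.0, -44.5]
force: [-0.8, -0.9, -0.0]
grip_width: 40.3
finger_force: 40.5
```

Run:
```python
from h import *
o=bot.get_obs();x=o['tool_pos'];print(x,o['tcp_rot'],o['grip_width'])
plan(622,-3,-17,o['tcp_rot'][2],None,.2)
```

```text
[624.0706912   -0.82569454  39.53930603] [ 1.79960887e+02  1.25277097e-02 -4.44742498e+01] 40.264691898140086
1 rows from [624.1  -0.8  39.5] -44.5, yaw/row -0.0
[np.float64(0.0), np.float64(0.003), np.float64(0.0565)]
```

>>> {"name": "move_arm", "arguments": {"increments": [{"grip": 0.03, "slide": [0, 0.003, 0.02], "yaw": 0}, {"grip": 0.03, "slide": [0, 0, 0.016], "yaw": 0}, {"grip": 0.03, "slide": [0, 0, 0.01], "yaw": 0}, {"grip": 0.03, "slide": [0, 0, 0.006], "yaw": 0}, {"grip": 0.03, "slide": [0, 0, 0.003], "yaw": 0}]}}

```text
t: 21.97
tool_pos: [621.8, -3.4, -15.8]
tcp_rot: [180.0, 0.0, -44.5]
force: [-1.0, 1.0, -0.3]
grip_width: 40.2
finger_force: 40.5
```

>>> {"name": "move_arm", "arguments": {"increments": [{"grip": 0.03, "slide": [0, 0, 0.0015], "yaw": 0}, {"grip": 0.03, "slide": [0, 0, 0], "yaw": 0}, {"grip": 0.03, "slide": [0, 0, 0], "yaw": 0}]}}

```text
t: 22.22
tool_pos: [622.5, -3.8, -16.0]
tcp_rot: [-180.0, -0.0, -44.6]
force: [-0.3, -0.8, 0.0]
grip_width: 40.0
finger_force: 40.5
```

>>> {"name": "move_arm", "arguments": {"increments": [{"grip": 0.03, "slide": [0, 0, 0.001], "yaw": 0}, {"grip": 0.055, "slide": [0, 0, 0], "yaw": 0}, {"grip": 0.055, "slide": [0, 0, 0], "yaw": 0}, {"grip": 0.055, "slide": [0, 0, 0], "yaw": 0}, {"grip": 0.055, "slide": [0, 0, -0.01], "yaw": 0}]}}

```text
t: 22.63
tool_pos: [620.6, -4.3, -9.0]
tcp_rot: [179.9, 0.1, -44.6]
force: [-0.2, -0.9, -0.3]
grip_width: 54.7
finger_force: 0.0
```

>>> {"name": "move_arm", "arguments": {"increments": [{"grip": 0.055, "slide": [0, 0, -0.025], "yaw": 0}, {"grip": 0.055, "slide": [0, 0, -0.035], "yaw": 0}, {"grip": 0.055, "slide": [0, 0, -0.035], "yaw": 0}, {"grip": 0.055, "slide": [0, 0, 0], "yaw": 0}, {"grip": 0.055, "slide": [0, 0, 0], "yaw": 0}]}}

```text
t: 23.05
tool_pos: [623.9, -3.5, 91.0]
tcp_rot: [-179.7, -0.2, -44.6]
force: [-0.1, -0.3, -1.1]
grip_width: 54.6
finger_force: 0.0
```

Run:
```python
from h import *
p=snap('wrist','w14');o=bot.get_obs();print(o['t'],o['tool_pos'],o['tcp_rot'],o['grip_width'],o['finger_force'])
for r in bot.regions_of('tape_roll',p): print(np.round(r['location']),round(r['conf'],2),mask_rect(p,r['pixels'],26))
for r in bot.regions_of('pen',p): print(np.round(r['location']),round(r['conf'],2),mask_rect(p,r['pixels'],18))
plan(471,-161,85,42,None,.036)
plan(471,-161,85,-138,None,.036)
```

```text
23.1 [622.48611478  -3.7384597   88.96557359] [-1.79858625e+02 -6.49784060e-02 -4.45880283e+01] 54.906958948131994 0.0
[ 12. 332.] 0.85 (array([685.4, 281.3]), array([24.7, 54. ]), -58.9)
[258. 202.] 0.72 (array([621.9,  -4.8]), array([42.1, 44.9]), -44.5)
[403.  42.] 0.52 (array([ 631.3, -164.7]), array([37.3, 40.9]), 55.5)
[144. 379.] 0.5 (array([555.2, 228. ]), array([ 5.3, 13. ]), -70.9)
[261. 281.] 0.59 (array([551.7,  64.5]), array([ 12.9, 137.1]), -84.2)
13 rows from [621.3  -4.1  86.9] -44.6, yaw/row -6.7
[np.float64(0.0002), np.float64(0.0167), np.float64(0.0001)] [np.float64(-0.0017), np.float64(0.0166), np.float64(0.0001)] [np.float64(-0.0036), np.float64(0.0163), np.float64(0.0001)] [np.float64(-0.0055), np.float64(0.0158), np.float64(0.0001)] [np.float64(-0.0073), np.float64(0.015), np.float64(0.0001)] [np.float64(-0.009), np.float64(0.0141), np.float64(0.0001)] [np.float64(-0.0105), np.float64(0.013), np.float64(0.0001)] [np.float64(-0.012), np.float64(0.0117), np.float64(0.0001)] [np.float64(-0.0133), np.float64(0.0102), np.float64(0.0001)] [np.float64(-0.0143), np.flo
[... 423 characters left out ...]
4(0.015), np.float64(0.0001)] [np.float64(0.0055), np.float64(0.0145), np.float64(0.0001)] [np.float64(0.0072), np.float64(0.0138), np.float64(0.0001)] [np.float64(0.0087), np.float64(0.0128), np.float64(0.0001)] [np.float64(0.0102), np.float64(0.0117), np.float64(0.0001)] [np.float64(0.0115), np.float64(0.0105), np.float64(0.0001)] [np.float64(0.0126), np.float64(0.0091), np.float64(0.0001)] [np.float64(0.0136), np.float64(0.0076), np.float64(0.0001)] [np.float64(0.0143), np.float64(0.0059), np.float64(0.0001)] [np.float64(0.0149), np.float64(0.0042), np.float64(0.0001)] [np.float64(0.0153), np.float64(0.0025), np.float64(0.0001)] [np.float64(0.0155), np.float64(0.0007), np.float64(0.0001)]
```

View pics/w14.png

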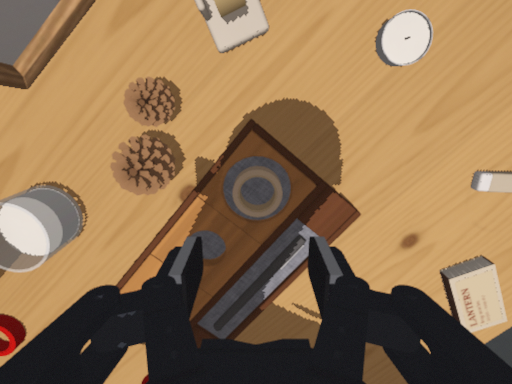

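>>> {"name": "move_arm", "arguments": {"increments": [{"grip": 0.05, "slide": [0, 0.0155, 0], "yaw": 6.6}, {"grip": 0.05, "slide": [0.002, 0.0155, 0], "yaw": 6.6}, {"grip": 0.05, "slide": [0.004, 0.015, 0], "yaw": 6.6}, {"grip": 0.05, "slide": [0.0055, 0.0145, 0], "yaw": 6.6}, {"grip": 0.05, "slide": [0.007, 0.014, 0], "yaw": 6.6}]}}

```text
t: 23.62
tool_pos: [566.6, -60.7, 85.9]
tcp_rot: [179.8, 0.0, -77.9]
force: [0.5, -0.0, -0.1]
grip_width: 50.1
finger_force: 0.0
```

>>> {"name": "move_arm", "arguments": {"increments": [{"grip": 0.05, "slide": [0.0085, 0.013, 0], "yaw": 6.6}, {"grip": 0.05, "slide": [0.01, 0.012, 0], "yaw": 6.6}, {"grip": 0.05, "slide": [0.0115, 0.0105, 0], "yaw": 6.6}, {"grip": 0.05, "slide": [0.0125, 0.009, 0], "yaw": 6.6}, {"grip": 0.05, "slide": [0.0135, 0.0075, 0], "yaw": 6.6}]}}

```text
t: 24.03
tool_pos: [513.1, -116.8, 86.1]
tcp_rot: [179.9, -0.1, -110.9]
force: [-0.6, -0.1, 0.1]
grip_width: 50.5
finger_force: 0.0
```

>>> {"name": "move_arm", "arguments": {"increments": [{"grip": 0.05, "slide": [0.0145, 0.006, 0], "yaw": 6.6}, {"grip": 0.05, "slide": [0.015, 0.004, 0], "yaw": 6.6}, {"grip": 0.05, "slide": [0.0155, 0.0025, 0], "yaw": 6.6}, {"grip": 0.05, "slide": [0.0155, 0.0005, 0], "yaw": 6.6}, {"grip": 0.05, "slide": [0, 0, 0], "yaw": 0}]}}

```text
t: 24.45
tool_pos: [469.5, -163.4, 86.2]
tcp_rot: [179.9, -0.1, -137.4]
force: [-0.2, 0.3, -0.2]
grip_width: 49.9
finger_force: 0.0
```

>>> {"name": "move_arm", "arguments": {"increments": [{"grip": 0.05, "slide": [0, 0, 0], "yaw": 0}, {"grip": 0.05, "slide": [0, 0, 0], "yaw": 0}]}}

```text
t: 24.62
tool_pos: [472.3, -162.1, 86.8]
tcp_rot: [180.0, -0.0, -136.9]
force: [1.6, 0.0, 0.6]
grip_width: 49.9
finger_force: 0.0
```

Run:
```python
from h import *
p=snap('wrist','w15');o=bot.get_obs();print(o['t'],o['tool_pos'],o['tcp_rot'],o['grip_width'])
for r in bot.regions_of('eraser',p): print(np.round(r['location']),round(r['conf'],2),[mask_rect(p,r['pixels'],z) for z in(0,12)])
t=snap('top')
for r in bot.regions_of('eraser',t): print(np.round(r['location']),round(r['conf'],2),[mask_rect(t,r['pixels'],z) for z in(0,12)])
```

```text
24.6667 [ 472.51862254 -161.93035005   86.90625305] [ 1.79977744e+02 -3.33023184e-02 -1.36855343e+02] 49.62217191679686
[254. 183.] 0.65 [(array([ 471.6, -162.6]), array([18.5, 44.4]), 43.7), (array([ 469.1, -165. ]), array([17.6, 42.4]), 43.7)]
```

>>> {"name": "move_arm", "arguments": {"increments": [{"grip": 0.045, "slide": [0.004, 0, 0.03], "yaw": -0.6}, {"grip": 0.045, "slide": [0, 0, 0.035], "yaw": 0}, {"grip": 0.045, "slide": [0, 0, 0.026], "yaw": 0}, {"grip": 0.045, "slide": [0, 0, 0.014], "yaw": 0}, {"grip": 0.045, "slide": [0, 0, 0.006], "yaw": 0}]}}

```text
t: 25.23
tool_pos: [467.9, -164.6, -26.1]
tcp_rot: [179.8, -0.2, -136.3]
force: [-0.1, 0.4, 0.8]
grip_width: 45.0
finger_force: 0.0
```

>>> {"name": "move_arm", "arguments": {"increments": [{"grip": 0.045, "slide": [0, 0, 0.004], "yaw": 0}, {"grip": 0.045, "slide": [0, 0, 0.001], "yaw": 0}, {"grip": 0.045, "slide": [0, 0, 0], "yaw": 0}]}}

```text
t: 25.48
tool_pos: [470.1, -164.8, -28.1]
tcp_rot: [-180.0, 0.0, -136.3]
force: [-0.3, 0.1, -0.0]
grip_width: 45.4
finger_force: 0.0
```

>>> {"name": "move_arm", "arguments": {"increments": [{"grip": 0.03, "slide": [0, 0, 0], "yaw": 0}, {"grip": 0.005, "slide": [0, 0, 0], "yaw": 0}, {"grip": 0.005, "slide": [0, 0, 0], "yaw": 0}, {"grip": 0.005, "slide": [0, 0, 0], "yaw": 0}, {"grip": 0.005, "slide": [0, 0, 0], "yaw": 0}]}}

```text
t: 25.9
tool_pos: [470.2, -164.9, -27.6]
tcp_rot: [-179.9, 0.1, -136.4]
force: [-1.5, 0.3, 5.7]
grip_width: 14.6
finger_force: 38.9
```

>>> {"name": "move_arm", "arguments": {"increments": [{"grip": 0.035, "slide": [0, 0, 0], "yaw": 0}, {"grip": 0.035, "slide": [0, 0, 0], "yaw": 0}, {"grip": 0.035, "slide": [0, 0, 0.0025], "yaw": 0}, {"grip": 0.035, "slide": [0, 0, 0], "yaw": 0}, {"grip": 0.035, "slide": [0, 0, 0], "yaw": 0}]}}

```text
t: 26.32
tool_pos: [469.2, -164.9, -31.4]
tcp_rot: [180.0, -0.0, -136.4]
force: [-0.7, -0.0, -0.2]
grip_width: 35.1
finger_force: 0.0
```

>>> {"name": "move_arm", "arguments": {"increments": [{"grip": 0.005, "slide": [0, 0, 0], "yaw": 0}, {"grip": 0.005, "slide": [0, 0, 0], "yaw": 0}, {"grip": 0.005, "slide": [0, 0, 0], "yaw": 0}, {"grip": 0.005, "slide": [0, 0, 0], "yaw": 0}, {"grip": 0.005, "slide": [0, 0, 0], "yaw": 0}]}}

```text
t: 26.73
tool_pos: [469.4, -164.9, -31.1]
tcp_rot: [-180.0, 0.0, -136.4]
force: [-0.8, -0.5, 2.0]
grip_width: 15.7
finger_force: 39.2
```

Run:
```python
from h import *
plan(608,146.3,50,-84.4,[469.4,-164.9,49,-136.4],.036)
```

```text
10 rows from [ 469.4 -164.9   49. ] -136.4, yaw/row -5.2
[np.float64(-0.0315), np.float64(0.013), np.float64(-0.0001)] [np.float64(-0.0325), np.float64(0.0101), np.float64(-0.0001)] [np.float64(-0.0333), np.float64(0.0071), np.float64(-0.0001)] [np.float64(-0.0338), np.float64(0.004), np.float64(-0.0001)] [np.float64(-0.0341), np.float64(0.0009), np.float64(-0.0001)] [np.float64(-0.034), np.float64(-0.0021), np.float64(-0.0001)] [np.float64(-0.0337), np.float64(-0.0052), np.float64(-0.0001)] [np.float64(-0.0331), np.float64(-0.0082), np.float64(-0.0001)] [np.float64(-0.0322), np.float64(-0.0112), np.float64(-0.0001)] [np.float64(-0.031), np.float64(-0.0141), np.float64(-0.0001)]
```

>>> {"name": "move_arm", "arguments": {"increments": [{"grip": 0.005, "slide": [0, 0, -0.01], "yaw": 0}, {"grip": 0.005, "slide": [0, 0, -0.03], "yaw": 0}, {"grip": 0.005, "slide": [0, 0, -0.03], "yaw": 0}, {"grip": 0.005, "slide": [0, 0, -0.01], "yaw": 0}]}}

```text
t: 27.07
tool_pos: [471.4, -165.1, 52.3]
tcp_rot: [-179.8, 0.2, -136.3]
force: [0.5, 0.3, -0.0]
grip_width: 15.6
finger_force: 39.1
```

>>> {"name": "move_arm", "arguments": {"increments": [{"grip": 0.005, "slide": [-0.0315, 0.013, 0], "yaw": -5.2}, {"grip": 0.005, "slide": [-0.0325, 0.01, 0], "yaw": -5.2}, {"grip": 0.005, "slide": [-0.0335, 0.007, 0], "yaw": -5.2}, {"grip": 0.005, "slide": [-0.034, 0.004, 0], "yaw": -5.2}, {"grip": 0.005, "slide": [-0.034, 0.001, 0], "yaw": -5.2}]}}

```text
t: 27.48
tool_pos: [539.2, -7.6, 48.8]
tcp_rot: [-180.0, 0.0, -110.1]
force: [-0.4, -1.1, -0.6]
grip_width: 15.8
finger_force: 39.1
```

>>> {"name": "move_arm", "arguments": {"increments": [{"grip": 0.005, "slide": [-0.034, -0.002, 0], "yaw": -5.2}, {"grip": 0.005, "slide": [-0.0335, -0.005, 0], "yaw": -5.2}, {"grip": 0.005, "slide": [-0.033, -0.008, 0], "yaw": -5.2}, {"grip": 0.005, "slide": [-0.032, -0.011, 0], "yaw": -5.2}, {"grip": 0.005, "slide": [-0.031, -0.014, 0], "yaw": -5.2}]}}

```text
t: 27.9
tool_pos: [607.3, 147.9, 48.4]
tcp_rot: [180.0, 0.0, -84.1]
force: [-0.0, -0.7, -0.2]
grip_width: 15.7
finger_force: 39.1
```

>>> {"name": "move_arm", "arguments": {"increments": [{"grip": 0.005, "slide": [0, 0, 0], "yaw": 0}, {"grip": 0.005, "slide": [0, 0, 0], "yaw": 0}, {"grip": 0.005, "slide": [0, 0, 0], "yaw": 0}, {"grip": 0.005, "slide": [0, 0, 0], "yaw": 0}]}}

```text
t: 28.23
tool_pos: [606.5, 145.4, 48.5]
tcp_rot: [179.9, -0.0, -84.5]
force: [-0.5, -0.0, -0.6]
grip_width: 15.8
finger_force: 39.2
```

Run:
```python
from h import *
p=snap('wrist','w16');o=bot.get_obs();print(o['tool_pos'],o['tcp_rot'],o['grip_width'])
greys(p)
for r in bot.regions_of('eraser',p): print(np.round(r['location']),round(r['conf'],2),mask_rect(p,r['pixels'],o['tool_pos'][2]+31+12))
plan(608,146.3,-16.5,-84.4,None,.2)
```

```text
[606.626163   145.28328434  48.71822269] [ 1.79972761e+02 -4.55865042e-03 -8.44647177e+01] 15.665597259831614
[ 211    0   86   29 1407] (array([619.3,  18.6]), array([15.8, 53.5]), 5.6)
[  314     0    69   209 10666] (array([550.1,  74.2]), array([ 36. , 139.8]), -84.5)
[ 228   74   52   54 2184] (array([614.2,  71.5]), array([35. , 35.3]), 5.6)
[   0  163  125  106 6279] (array([756.8, 169.7]), array([ 72.9, 108.6]), 48.9)
[ 220  167   72  124 5825] (array([603.1, 170.5]), array([ 58.5, 106.3]), -84.4)
[256. 252.] 0.93 (array([605.8, 144. ]), array([16.9, 44. ]), -84.5)
[250.  95.] 0.41 (array([613.9,  70.3]), array([48.2, 48.9]), 5.6)
1 rows from [606.8 145.3  48.9] -84.5, yaw/row -0.1
[np.float64(-0.0009), np.float64(-0.0013), np.float64(0.0654)]
```

>>> {"name": "move_arm", "arguments": {"increments": [{"grip": 0.005, "slide": [-0.001, -0.001, 0.025], "yaw": 0}, {"grip": 0.005, "slide": [0, 0, 0.02], "yaw": 0}, {"grip": 0.005, "slide": [0, 0, 0.01], "yaw": 0}, {"grip": 0.005, "slide": [0, 0, 0.006], "yaw": 0}, {"grip": 0.005, "slide": [0, 0, 0.003], "yaw": 0}]}}

```text
t: 28.75
tool_pos: [607.8, 146.7, -15.7]
tcp_rot: [179.9, -0.0, -84.4]
force: [0.1, 0.0, -0.1]
grip_width: 15.7
finger_force: 39.2
```

>>> {"name": "move_arm", "arguments": {"increments": [{"grip": 0.005, "slide": [0, 0, 0.001], "yaw": 0}, {"grip": 0.005, "slide": [0, 0, 0], "yaw": 0}, {"grip": 0.005, "slide": [0, 0, 0], "yaw": 0}]}}

```text
t: 29.0
tool_pos: [608.6, 147.6, -15.3]
tcp_rot: [-179.9, 0.0, -84.4]
force: [-0.1, 0.7, -0.5]
grip_width: 15.3
finger_force: 39.2
```

>>> {"name": "move_arm", "arguments": {"increments": [{"grip": 0.03, "slide": [0, 0, 0], "yaw": 0}, {"grip": 0.03, "slide": [0, 0, 0], "yaw": 0}, {"grip": 0.03, "slide": [0, 0, 0], "yaw": 0}, {"grip": 0.03, "slide": [0, 0, -0.005], "yaw": 0}, {"grip": 0.03, "slide": [0, 0, -0.02], "yaw": 0}]}}

```text
t: 29.42
tool_pos: [605.9, 146.4, 6.5]
tcp_rot: [179.7, -0.1, -84.4]
force: [-1.3, 0.3, -0.2]
grip_width: 30.0
finger_force: 0.0
```

>>> {"name": "move_arm", "arguments": {"increments": [{"grip": 0.05, "slide": [0, 0, -0.04], "yaw": 0}, {"grip": 0.05, "slide": [0, 0, -0.04], "yaw": 0}, {"grip": 0.05, "slide": [0, 0, -0.03], "yaw": 0}, {"grip": 0.05, "slide": [0, 0, 0], "yaw": 0}, {"grip": 0.05, "slide": [0, 0, 0], "yaw": 0}]}}

```text
t: 29.83
tool_pos: [609.4, 148.1, 122.0]
tcp_rot: [-179.7, 0.1, -84.4]
force: [-0.3, 0.3, -1.0]
grip_width: 50.3
finger_force: 0.0
```

Run:
```python
from h import *
p=snap('wrist','w17');o=bot.get_obs();print(o['t'],o['tool_pos'],o['tcp_rot'],o['grip_width'])
for n,z in (('eraser',24),('glue_stick',86),('tape_roll',26)):
  for r in bot.regions_of(n,p): print(n,np.round(r['location']),round(r['conf'],2),mask_rect(p,r['pixels'],z))
t=snap('top')
for n in ('eraser','glue_stick'):
  for r in bot.regions_of(n,t): print(n,np.round(r['location']),round(r['conf'],2),mask_rect(t,r['pixels'],24))
  for r in bot.place_of(n,t): print(n,r['location'],r['conf'],at(t,r['location'],0).round(1))
```

```text
29.8833 [608.2048914  147.58664522 119.9861031 ] [-1.79900233e+02  6.62789028e-02 -8.43878289e+01] 50.024315485357896
eraser [257. 181.] 0.78 (array([608. , 147.3]), array([19.5, 43.5]), -88.3)
glue_stick [375. 370.] 0.6 (array([481.8, 295.6]), array([18.5, 61.2]), -53.3)
tape_roll [260.  19.] 0.63 (array([619.5,   8.7]), array([22.3, 42.7]), 5.6)
```

>>> {"name": "move_arm", "arguments": {"increments": [{"grip": 0.06, "slide": [-0.029, 0.0185, 0], "yaw": 0}, {"grip": 0.06, "slide": [-0.029, 0.0185, 0], "yaw": 0}, {"grip": 0.06, "slide": [-0.029, 0.0185, 0], "yaw": 0}, {"grip": 0.06, "slide": [-0.029, 0.0185, 0], "yaw": 0}, {"grip": 0.06, "slide": [-0.029, 0.0185, 0], "yaw": 0}]}}

```text
t: 30.7
tool_pos: [500.7, 283.5, 118.5]
tcp_rot: [180.0, -0.0, -84.4]
force: [-0.6, 1.1, 0.2]
grip_width: 59.8
finger_force: 0.0
```

>>> {"name": "move_arm", "arguments": {"increments": [{"grip": 0.06, "slide": [-0.029, 0.0185, 0], "yaw": 0}, {"grip": 0.06, "slide": [-0.029, 0.0185, 0], "yaw": 0}, {"grip": 0.06, "slide": [0, 0, 0], "yaw": 0}, {"grip": 0.06, "slide": [0, 0, 0], "yaw": 0}, {"grip": 0.06, "slide": [0, 0, 0], "yaw": 0}]}}

```text
t: 31.12
tool_pos: [459.1, 336.8, 118.6]
tcp_rot: [180.0, -0.0, -84.3]
force: [0.4, 0.0, -0.9]
grip_width: 60.2
finger_force: 0.0
```

```bash
cat >> h.py <<'E'
def show(n,p):
    for r in bot.regions_of(n,p):
        ys,xs=np.where(r['pixels']);print(n,'box',xs.min(),xs.max(),ys.min(),ys.max(),'n',len(xs),round(r['conf'],2))
E
python3 - <<'E'
from h import *
p=snap('wrist','w18');o=bot.get_obs();print(o['t'],o['tool_pos'],o['tcp_rot'],o['grip_width'])
s=snap('scene','s18');t=snap('top','t18')
for q in(p,s,t):
  show('glue_stick',q)
  for r in bot.place_of('glue_stick',q): print(np.round(r['location']),round(r['conf'],2),at(q,r['location'],0).round(1))
show('eraser',s);show('tape_roll',s);show('eraser',t)
for X in [(608,147,12),(608,147,24)]: print(proj(s,X))
# bright cap of the glue in wrist and top picture
for q in (p,t):
  hsv=cv2.cvtColor(q['pixels'],cv2.COLOR_RGB2HSV);m=((hsv[...,1]<25)&(hsv[...,2]>200)).astype(np.uint8)
  n,l,st,c=cv2.connectedComponentsWithStats(m)
  for k in range(1,n):
    X=at(q,c[k],86)
    if st[k,4]>8 and abs(X[0]-460)<60 and abs(X[1]-338)<60: print('cap',st[k],c[k].round(1),mask_rect(q,l==k,86))
E
```

```text
31.1667 [459.4623129  336.2891438  118.59904022] [ 1.79984088e+02 -2.45865934e-02 -8.43853725e+01] 60.16676509226872
glue_stick box 244 271 164 213 n 1126 0.89
[259. 178.] 0.95 [454.5 339.4   0. ]
glue_stick box 175 185 219 254 n 319 0.67
glue_stick box 239 277 201 214 n 180 0.33
[181. 253.] 0.8 [456.6 335.1   0. ]
[250. 208.] 0.65 [592.9  71.7   0. ]
glue_stick box 165 174 233 239 n 65 0.38
[167. 233.] 0.41 [470.4 349.9   0. ]
[252. 204.] 0.31 [557.6  70.5   0. ]
[355. 202.] 0.22 [ 556.1 -262.8    0. ]
eraser box 240 277 202 214 n 117 0.52
eraser box 217 228 203 209 n 50 0.39
tape_roll box 150 165 202 213 n 156 0.65
tape_roll box 193 209 223 235 n 175 0.54
tape_roll box 260 274 189 198 n 122 0.51
eraser box 222 233 186 191 n 61 0.37
[224.1 207.8]
[224. 204.]
```

>>> {"name": "move_arm", "arguments": {"increments": [{"grip": 0.06, "slide": [-0.002, 0.003, 0.02], "yaw": 0}, {"grip": 0.06, "slide": [0, 0, 0.035], "yaw": 0}, {"grip": 0.06, "slide": [0, 0, 0.03], "yaw": 0}, {"grip": 0.06, "slide": [0, 0, 0.02], "yaw": 0}, {"grip": 0.06, "slide": [0, 0, 0.0095], "yaw": 0}]}}

```text
t: 32.13
tool_pos: [454.9, 336.9, 1.5]
tcp_rot: [179.8, -0.2, -84.4]
force: [0.7, -0.3, -0.4]
grip_width: 59.9
finger_force: 0.0
```

>>> {"name": "move_arm", "arguments": {"increments": [{"grip": 0.06, "slide": [0, 0, 0], "yaw": 0}, {"grip": 0.06, "slide": [0, 0, 0], "yaw": 0}, {"grip": 0.045, "slide": [0, 0, 0], "yaw": 0}, {"grip": 0.035, "slide": [0, 0, 0], "yaw": 0}, {"grip": 0.03, "slide": [0, 0, 0], "yaw": 0}]}}

```text
t: 32.55
tool_pos: [456.7, 339.2, 5.7]
tcp_rot: [-179.9, 0.1, -84.4]
force: [-0.1, 0.2, 0.2]
grip_width: 30.3
finger_force: 0.0
```

>>> {"name": "move_arm", "arguments": {"increments": [{"grip": 0.026, "slide": [0, 0, 0], "yaw": 0}, {"grip": 0.022, "slide": [0, 0, 0], "yaw": 0}, {"grip": 0.01, "slide": [0, 0, 0], "yaw": 0}, {"grip": 0.01, "slide": [0, 0, 0], "yaw": 0}, {"grip": 0.01, "slide": [0, 0, 0], "yaw": 0}]}}

```text
t: 32.97
tool_pos: [456.4, 338.7, 5.0]
tcp_rot: [-180.0, 0.0, -84.4]
force: [-3.0, -0.2, 4.9]
grip_width: 20.5
finger_force: 38.9
```

Run:
```python
from h import *
p=snap('wrist','w19');o=bot.get_obs();print(o['t'],o['tool_pos'],o['tcp_rot'],o['grip_width'],o['finger_force'])
show('glue_stick',p)
for r in bot.place_of('glue_stick',p): print(np.round(r['location']),round(r['conf'],2),at(p,r['location'],0).round(1))
for r in bot.regions_of('glue_stick',p):
  m=r['pixels'];ys=np.where(m.any(1))[0]
  for y in ys[::8]: xs=np.where(m[y])[0];print(y,xs.min(),xs.max())
print(proj(p,o['tool_pos']+[0,0,86-o['tool_pos'][2]]))
```

```text
33.0167 [456.40678484 338.75916253   5.05307026] [-1.79955538e+02  3.61846610e-02 -8.43655363e+01] 20.309239666978154 38.87229323387146
glue_stick box 229 282 198 315 n 4815 0.91
[253. 217.] 0.76 [457.5 337.9   0. ]
198 252 253
206 241 270
214 239 272
222 239 272
230 238 273
238 237 274
246 236 276
254 234 277
262 232 278
270 231 279
278 230 281
286 229 282
294 229 281
302 232 279
310 240 271
[253.8 304.6]
```

>>> {"name": "move_arm", "arguments": {"increments": [{"grip": 0.01, "slide": [0, 0, -0.01], "yaw": 0}, {"grip": 0.01, "slide": [0, 0, -0.025], "yaw": 0}, {"grip": 0.01, "slide": [0, 0, -0.025], "yaw": 0}, {"grip": 0.01, "slide": [0.015, -0.007, 0], "yaw": 0}, {"grip": 0.01, "slide": [0.0295, -0.014, 0], "yaw": 0}]}}

```text
t: 33.58
tool_pos: [482.0, 298.8, 66.9]
tcp_rot: [-179.8, 0.2, -84.2]
force: [1.3, -1.3, -1.0]
grip_width: 20.4
finger_force: 39.2
```

>>> {"name": "move_arm", "arguments": {"increments": [{"grip": 0.01, "slide": [0.0295, -0.014, 0], "yaw": 0}, {"grip": 0.01, "slide": [0.0295, -0.014, 0], "yaw": 0}, {"grip": 0.01, "slide": [0.0295, -0.014, 0], "yaw": 0}, {"grip": 0.01, "slide": [0.0295, -0.014, 0], "yaw": 0}, {"grip": 0.01, "slide": [0.0295, -0.014, 0], "yaw": 0}]}}

```text
t: 34.0
tool_pos: [566.0, 154.8, 64.9]
tcp_rot: [-180.0, 0.0, -84.4]
force: [0.8, 0.3, -0.4]
grip_width: 20.4
finger_force: 39.2
```

>>> {"name": "move_arm", "arguments": {"increments": [{"grip": 0.01, "slide": [0.0295, -0.014, 0], "yaw": 0}, {"grip": 0.01, "slide": [0.0295, -0.014, 0], "yaw": 0}, {"grip": 0.01, "slide": [0.0285, -0.0115, 0], "yaw": 0}, {"grip": 0.01, "slide": [0, 0, 0], "yaw": 0}, {"grip": 0.01, "slide": [0, 0, 0], "yaw": 0}]}}

```text
t: 34.42
tool_pos: [613.7, 71.3, 64.4]
tcp_rot: [180.0, -0.0, -84.6]
force: [0.1, 1.1, -0.7]
grip_width: 20.6
finger_force: 39.2
```

>>> {"name": "move_arm", "arguments": {"increments": [{"grip": 0.01, "slide": [0, 0, 0], "yaw": 0}, {"grip": 0.01, "slide": [0, 0, 0], "yaw": 0}]}}

```text
t: 34.58
tool_pos: [613.0, 73.7, 64.6]
tcp_rot: [-180.0, 0.0, -84.3]
force: [-0.9, 1.0, -0.6]
grip_width: 21.2
finger_force: 39.2
```

Run:
```python
from h import *
p=snap('wrist','w20');o=bot.get_obs();x=o['tool_pos'];print(o['t'],x,o['tcp_rot'],o['grip_width'],o['finger_force'])
s=snap('scene','s20')
for q in (p,s):
  for r in bot.place_of('glue_stick',q): print(np.round(r['location']),round(r['conf'],2),at(q,r['location'],x[2]-5).round(1))
show('glue_stick',s);print(proj(s,[x[0],x[1],x[2]-5]),proj(s,[x[0],x[1],x[2]+81]))
greys(p)
```

```text
34.6333 [612.99893162  73.9159912   64.54335575] [-1.79995538e+02  8.77987811e-03 -8.43148535e+01] 20.2848462315263 39.23302173614502
[254. 215.] 0.76 [613.2  71.4  59.5]
[246. 185.] 0.42 [626.6  66.1  59.5]
[219. 205.] 0.27 [542.3 192.8  59.5]
glue_stick box 244 251 160 187 n 118 0.62
[246.1 187.2] [246.6 159.1]
[ 212   52   84   86 2791] (array([621.5,  -3.3]), array([60.5, 60.5]), 42.6)
[ 233   74   43   45 1465] (array([621. ,  -3.3]), array([30.6, 30.8]), -20.3)
[ 306   93   58  185 7733] (array([550.9,  65.9]), array([ 36. , 156.4]), -84.4)
[ 232  173   44   49 1459] (array([613.5,  75. ]), array([35.1, 41.2]), -82.4)
[213 233  20  46 497] (array([636.1, 130.9]), array([12.6, 44.9]), 87.3)
[ 228  232   56   85 3774] (array([604.2, 148.7]), array([50. , 86.5]), -85.9)
[278 233  20  46 501] (array([578.2, 125.1]), array([12.7, 44.9]), -75.9)
[  36  238  106   97 4335] (array([756.8, 172.3]), array([ 58.4, 116.2]), 41.1)
```

>>> {"name": "move_arm", "arguments": {"increments": [{"grip": 0.01, "slide": [0, -0.001, 0.02], "yaw": 0}, {"grip": 0.01, "slide": [0, 0, 0.015], "yaw": 0}, {"grip": 0.01, "slide": [0, 0, 0.01], "yaw": 0}, {"grip": 0.01, "slide": [0, 0, 0.005], "yaw": 0}, {"grip": 0.01, "slide": [0, 0, 0.003], "yaw": 0}]}}

```text
t: 35.25
tool_pos: [614.0, 73.2, 10.6]
tcp_rot: [179.9, -0.0, -84.4]
force: [0.4, 0.1, -0.8]
grip_width: 20.5
finger_force: 39.3
```

>>> {"name": "move_arm", "arguments": {"increments": [{"grip": 0.01, "slide": [0, 0, 0.001], "yaw": 0}, {"grip": 0.01, "slide": [0, 0, 0], "yaw": 0}, {"grip": 0.01, "slide": [0, 0, 0], "yaw": 0}]}}

```text
t: 35.5
tool_pos: [614.8, 73.3, 11.0]
tcp_rot: [-179.9, 0.0, -84.4]
force: [0.2, 0.9, -1.1]
grip_width: 20.8
finger_force: 39.3
```

>>> {"name": "move_arm", "arguments": {"increments": [{"grip": 0.01, "slide": [0, 0, 0.001], "yaw": 0}, {"grip": 0.01, "slide": [0, 0, 0.0005], "yaw": 0}, {"grip": 0.01, "slide": [0, 0, 0], "yaw": 0}]}}

```text
t: 35.75
tool_pos: [614.6, 73.2, 9.1]
tcp_rot: [-180.0, 0.0, -84.4]
force: [-0.4, -0.6, 0.6]
grip_width: 20.9
finger_force: 39.4
```

>>> {"name": "move_arm", "arguments": {"increments": [{"grip": 0.024, "slide": [0, 0, 0], "yaw": 0}, {"grip": 0.028, "slide": [0, 0, 0], "yaw": 0}, {"grip": 0.035, "slide": [0, 0, 0], "yaw": 0}, {"grip": 0.045, "slide": [0, 0, 0], "yaw": 0}, {"grip": 0.055, "slide": [0, 0, 0], "yaw": 0}]}}

```text
t: 36.17
tool_pos: [614.4, 73.1, 8.8]
tcp_rot: [-180.0, -0.0, -84.4]
force: [-0.6, -0.9, 0.6]
grip_width: 54.6
finger_force: 0.0
```

>>> {"name": "move_arm", "arguments": {"increments": [{"grip": 0.06, "slide": [0, 0, -0.01], "yaw": 0}, {"grip": 0.06, "slide": [0, 0, -0.025], "yaw": 0}, {"grip": 0.06, "slide": [0, 0, -0.035], "yaw": 0}, {"grip": 0.06, "slide": [0, 0, -0.035], "yaw": 0}, {"grip": 0.06, "slide": [0, 0, -0.035], "yaw": 0}]}}

```text
t: 36.58
tool_pos: [614.1, 72.9, 151.1]
tcp_rot: [180.0, -0.0, -84.4]
force: [1.5, 0.7, -0.3]
grip_width: 59.9
finger_force: 0.0
```

>>> {"name": "move_arm", "arguments": {"increments": [{"grip": 0.06, "slide": [0, 0, -0.03], "yaw": 0}, {"grip": 0.06, "slide": [0, 0, 0], "yaw": 0}, {"grip": 0.06, "slide": [0, 0, 0], "yaw": 0}, {"grip": 0.06, "slide": [0, 0, 0], "yaw": 0}]}}

```text
t: 36.92
tool_pos: [614.0, 73.1, 179.1]
tcp_rot: [-180.0, 0.0, -84.4]
force: [0.1, 0.2, -0.7]
grip_width: 59.9
finger_force: 0.0
```

Run:
```python
from h import *
p=snap('wrist','w21');o=bot.get_obs();x=o['tool_pos'];print(o['t'],x,o['tcp_rot'],o['grip_width'],o['force'])
s=snap('scene','s21')
for n,z in (('pen',18),('tape_roll',26),('eraser',24),('glue_stick',18)):
  for r in bot.regions_of(n,p): print(n,np.round(r['location']),round(r['conf'],2),mask_rect(p,r['pixels'],z))
for r in bot.place_of('glue_stick',p): print(np.round(r['location']),round(r['conf'],2),at(p,r['location'],4).round(1))
show('glue_stick',s);print(proj(s,[614.5,71,18]),proj(s,[614.5,71,90]))
show('eraser',s);show('tape_roll',s);show('pen',s)
print([proj(s,X) for X in [(608,147,24),(621.5,-4,26),(551.5,65,23)]])
hsv=cv2.cvtColor(p['pixels'],cv2.COLOR_RGB2HSV)
```

```text
36.9667 [613.58937963  72.96358987 178.19571484] [ 1.79926556e+02  6.76546640e-04 -8.43912485e+01] 59.767023302292095 [-0.18963276  0.73460348 -0.15839983]
pen [309. 157.] 0.59 (array([551.2,  64.1]), array([ 12.5, 133.3]), -83.8)
tape_roll [254.  80.] 0.83 (array([620.5,  -4. ]), array([41.7, 41.9]), 50.1)
tape_roll [305. 303.] 0.57 (array([530.6, 239.9]), array([38.3, 50.1]), -65.2)
eraser [253. 226.] 0.71 (array([607.5, 145.7]), array([16.9, 43.8]), -84.0)
glue_stick [256. 228.] 0.27 (array([607.2, 148.5]), array([17.5, 44.5]), -84.8)
[254. 162.] 0.74 [615.3  70.7   4. ]
glue_stick box 244 251 176 201 n 174 0.75
[246.4 199.9] [246.9 177.1]
tape_roll box 194 208 224 234 n 135 0.54
tape_roll box 260 274 188 198 n 139 0.5
tape_roll box 150 164 203 213 n 137 0.5
pen box 240 277 202 214 n 113 0.42
[array([224., 204.]), array([267.2, 191.9]), array([259.1, 206.4])]
```

```bash
python3 -c "
from rig import bot
print(bot.sign_off())"
```

```text
the job is handed in; nothing more can be done
None
```

The pen, tape roll, eraser and glue stick are in their places in the tidy, placed in the order asked and checked in the final wrist and scene pictures. The pencil, tealight and red rolls were not touched. I handed in at about 37 s; after that point I got no verdict back.

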